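Snap the relay module onto the mounting rail

ROBOT

A 6-joint arm with a two-finger parallel gripper is mounted at the origin on the work surface. World frame = base frame: x ahead of the robot, y to its left, z up, the work surface at z = 0. Lengths are in mm, angles in rad, forces in N, time in s.
With the tool pointing down it reaches from about 325 to 1000 mm from the base axis. Payload 5.1 kg.
Tool frame: the origin (TCP) lies between the finger pads; the fingertips stand 14 mm ahead of it and the grasp point (between the pads) lies 5 mm behind it; z points along the fingers, x is the direction in which the jaws open and shut, and the axes are right-handed (so a half turn about z gives the same grasp; the last joint's range is limited). The gripper opens to 85 mm and grips with 20 to 120 N. Pads are 22 mm wide; open, the fingers measure 114 mm over their backs; the gripper's body (76 mm by 85 mm) begins 54 mm behind the grasp point. The pads swing forward as they close: fully open they stand 13 mm farther back than shut.
Start: joints at [1.096, 0.124, 1.65, -0, 1.367, -0.083], TCP at [248.224, 600.725, 245.322] pointing down, gripper open.
Joint ranges: [-2.61, 2.61], [-1.02, 2.33], [0.03, 2.71], [-1.35, 4.49], [0.32, 2.68], [-2.91, 2.91]. Speed limits (rad/s): [2.57, 2.57, 3.14, 3.14, 3.14, 3.14].

INTERFACE

Orientations are given as a 3x3 rotation matrix whose columns are the frame's x, y, z axes.
In Python, from cell import read_state, get_image, finish_job gives the robot as it stands.
- The arm moves only by the tool jog_arm, never from a script. Its argument "moves" is a list of rows, each an object with "claw": the closure in counts, from 0 (fully open) to 255 (shut); "offset": the shift along the tool's x, y, z in m, a list of three; "turn": the turn about the tool's z in degrees. A call has 1 to 20 rows; each row shifts and turns the commanded pose from where the row before left it, along the tool's axes as they then stand; what a row does not reach is not made up. A row lasts 1/8 s, in which the tool goes at most 62.5 mm and 10.7 degrees, less where a joint would pass 70% of its speed; a pose out of reach is approached as far as the arm can. A call with a gripper value outside its range is refused whole. The fingers move at their own pace and stop on an object; "force" is the grip in N (left out, the last holds). Time passes only in rows, so rows that do not move let the fingers close. It gives the time, the measured TCP pose, the force and the opening at its end, in the units of the state.
- read_state(): the state, without advancing time (a new reading comes with each control period).
- get_image(name): name is "scene" or "top" or "wrist"; returns a dict with "frame" (400x640x3 uint8, red, green, blue), "range_z" (400x640 float32, mm along the optical axis (not along the pixel's ray), 0 where there is no reading), "intrinsics" (3x3 intrinsics, pixels), "extrinsics" (4x4, takes a point from world to camera coordinates). Camera axes: x right, y down, z forward; pixel columns grow to the right and rows downward; lengths in mm; the calibration is good to about 2 mm. A picture is of the moment at which its call begins.
- finish_job(): hands the job in, once; it reports no verdict.
The state is a dict: "time_s": time; "joints": joint angles; "joint_velocities": joint speeds; "effort": joint torques, N m; "tool_pos": TCP position; "eef_rot": TCP orientation; "ft_force": force on the tool from outside, world axes, zero at the start; "ft_torque": the same for the moment, N m; "width": opening from 0.0 (shut) to 1.0 (fully open).
Only numpy, scipy, OpenCV 4.12 (cv2) and the standard library are available. Lean on these libraries where they do the work, as an engineer would, in place of code of your own. Each camera call takes 0.05 s, during which the arm holds its last target.

TASK

Pick up the grey relay module that stands loose on the bench and mount it on the panel's rail, in the empty stretch between the white switch modules and the grey terminal blocks. With the module tilted, foot end raised, hook its fixed lip under the rail's far edge; then tilt it down until its spring foot snaps under the near edge and it sits flat, square and firm on the rail, and let go. Do it by feel: seat the thin plastic lip gently, snap the foot with no more than a firm thumb's press, and leave the other things on the bench where they are.

Things in the scene. Friction and masses are not known exactly. Their poses are not given: they have to be found in the camera images.
- panel: Painted steel plate fixed flat on the bench, 260 x 300 x 3 mm; origin: centre of its underside; x across the rail, away from the robot, y along the rail, z up. On it, along y, a hat-section rail 35 mm wide that already carries, from y = 40 mm on, four white switch modules (to 90 mm over the bench) and, from y = -40 mm on, grey terminal blocks (to 60 mm). Ducts 33 mm high at x = +-112 mm.
- rail_slot (a point): Drawn place of the middle of the empty 80 mm stretch of rail: on its centre line, at its face, 21 mm over the bench; panel axes. The rail is screwed down through cross slots over spacers, so it really lies up to 5 mm off this in panel x and up to 2 mm in z: find it by touch. The module may sit up to 22 mm to either side along the rail.
- rail_far_edge (a point): Drawn place of the upper outer edge of the rail's far (+x) flange, mid-stretch: 17.5 mm in panel +x from rail_slot, and off by as much. The near edge lies 17.5 mm on the other side. Both flanges are 2.3 mm thick and overhang 4 mm, with free air beneath them: 13 mm or more from the flange down to the plate.
- relay_center (a point): Centre of the loose grey relay module, half-way up. It stands on its back: 90 long (x) x 36 wide (y) x 67 mm high (z up), about 0.16 kg. Body 9 to 38 mm over the underside; narrower nose, 45 (x) x 36 (y), centred, 38 to 67 mm: grip this lengthways, fingers over the shoulders. Mounted, module x and z point as the panel's.
- relay_seat (a point): Centre of the flat floor of the rail recess in the module's back, 9 mm over its underside; module axes. Mounted, the floor lies on the rail's face. Beyond the hook the underside is cut away: the module clears the plate when tilted 0.4 rad with its lip at the far edge. Set down well inside the hook at less than 0.35 rad, the foot (x = -14.8 mm and beyond) can drop into the rail's channel.
- relay_lip (a point): Near the inner tip of the module's fixed lip, on its upper side: x = 15.5 mm, 4.5 mm below the recess floor. The lip juts 2.9 mm inwards from the hook's wall at x = 17.8 mm; between floor and lip the mouth is 4 mm, at the wall 3 mm, so a flange slips in with the foot end raised 0.1 to 0.4 rad. Hooked, this point is under the far flange and the wall butts on its edge.
- foot_clip (a joint): Black spring foot at the module's -x end, 15 mm wide, tab out to x = -54 mm. Value: metres pushed outwards, 0 sprung in (also when loose), at most 0.0045. Its catch reaches in to x = -14.8 mm, 3 mm under the floor. Tilting down, its slope meets the near edge about 0.18 rad from flat, is pushed out 2 to 3 mm and springs back to 0 under it just before flat. Takes about 8 N at the foot.
Mind the look-alikes: they are no part of the job. Leave any pink, purple or red look-alike of the part that bears relay_center alone.

How it is judged:
By the outcome, as a careful person would: the job done as asked, in the order asked, and still so for the second after the job is handed in, with the robot touching nothing.
It also fails if it takes over 72 s, if anything falls off the work surface, if the arm or the gripper's body presses on something with over 40 N, if the wrist force passes 120 N, or if a joint passes its speed limit or range.

## Working session

There is one attempt and no reset: what is moved stays moved. The work goes in short steps, Python scripts to look and compute and a tool call to move; the robot and the scene stay as the last step left them, time stands still between calls to the robot, and variables do not carry over. Pictures are saved under pics/ and viewed, and the job is handed in when it is done.

Besides the shell and the picture viewer there is one more tool, called after "Emit:" as name(argument=value, ...) on one line, values as JSON. jog_arm: Moves the arm, as the interface text tells. Its arguments: {"type":"object","properties":{"moves":{"type":"array"},"force":{"type":"number"}},"required":["moves"]}

```bash
ls; mkdir -p pics
cat > h.py <<'E'
import numpy as np, cv2
from cell import read_state, get_image, finish_job
def pts(im):
    z=im['range_z'].astype(float); K=np.array(im['intrinsics']); E=np.array(im['extrinsics'])
    v,u=np.mgrid[0:z.shape[0],0:z.shape[1]]
    c=np.stack([(u-K[0,2])/K[0,0]*z,(v-K[1,2])/K[1,1]*z,z],-1)
    return (c-E[:3,3])@E[:3,:3]   # R^T (c-t)
def save(im,n,crop=None,s=1):
    f=im['frame'][:,:,::-1]
    if crop: f=f[crop[1]:crop[3],crop[0]:crop[2]]
    cv2.imwrite('pics/'+n,cv2.resize(f,None,fx=s,fy=s,interpolation=cv2.INTER_CUBIC))
E
python3 - <<'E'
from h import *
import pickle
d={}
for n in ['scene','top','wrist']:
    d[n]=get_image(n); save(d[n],n+'0.png'); E=np.array(d[n]['extrinsics']); print(n,(-E[:3,:3].T@E[:3,3]).round(), E[:3,:3].round(2).tolist(),d[n]['intrinsics'][0][0])
pickle.dump(d,open('d0.pkl','wb'))
print(read_state())
E
```

```text
pics
scene [1149.   -8.  731.] [[0.13, 0.99, -0.02], [0.69, -0.11, -0.71], [-0.71, 0.08, -0.7]] 450.6171563492365
top [369.  44. 691.] [[0.02, -1.0, -0.01], [-0.99, -0.02, -0.14], [0.14, 0.01, -0.99]] 371.6944554854263
wrist [185. 628. 372.] [[0.38, 0.92, -0.0], [0.89, -0.37, 0.27], [0.25, -0.11, -0.96]] 358.7495965143541
{'time_s': 0.15, 'joints': array([ 1.09639437e+00,  1.24340045e-01,  1.65134991e+00, -1.43716087e-05,
        1.36745813e+00, -8.26289287e-02]), 'joint_velocities': array([ 3.59290915e-05, -3.27307256e-03, -4.12301149e-03,  2.19287685e-06,
        4.54801510e-04,  4.42422087e-05]), 'effort': array([-2.09047039e-04, -4.24226725e+01, -3.66013992e+01, -3.47144828e-05,
        4.67170481e-03, -1.05988647e-05]), 'tool_pos': array([248.03559285, 600.34249066, 244.35138924]), 'eef_rot': array([[ 3.81824468e-01,  9.24234596e-01, -6.98008397e-04],
       [ 9.24233558e-01, -3.81825089e-01, -1.39008547e-03],
       [-1.55128220e-03, -1.14354140e-04, -9.99998790e-01]]), 'ft_force': array([-0.46935285, -0.13645909, -0.5819734 ]), 'ft_torque': array([0.00380672, 0.00287785, 0.01285022]), 'width': 0.996922857090324}
```

View pics/scene0.png

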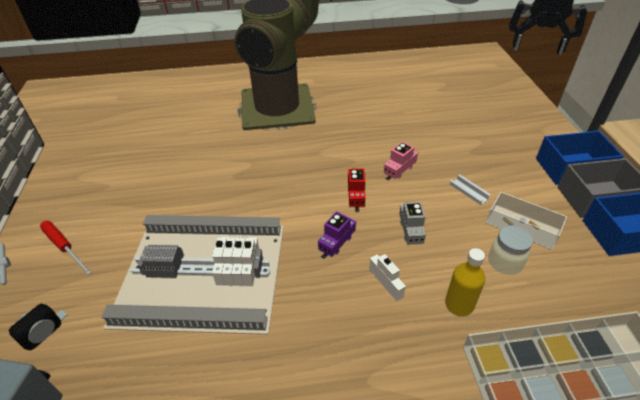

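View pics/top0.png

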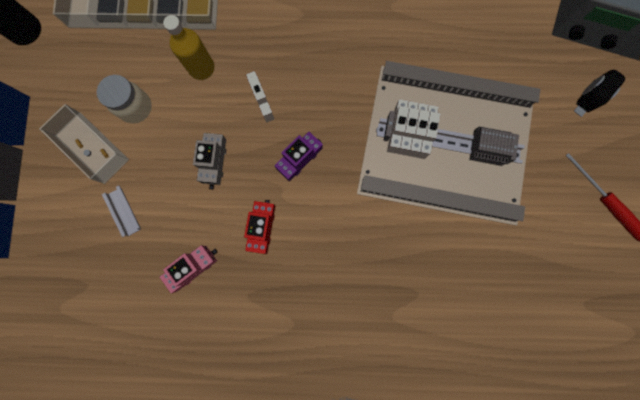

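View pics/wrist0.png

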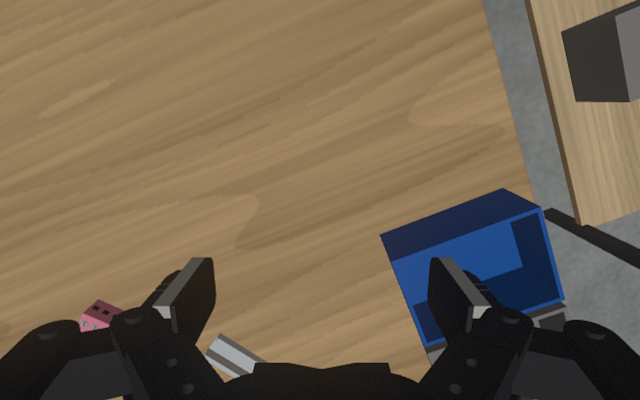

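Candidates for the relay (top image): grey (208,158), purple (299,155), red (258,227), pink (187,268) and a white loose switch (260,95). By its description I choose the grey one at (208,158). Next I'll look at a close crop and measure it.

Run:
```python
from h import *
import pickle
d=pickle.load(open('d0.pkl','rb'))
save(d['top'],'grey_top.png',(180,120,240,200),6)
save(d['scene'],'grey_scene.png',(340,180,460,300),5)
save(d['top'],'panel_top.png',(350,50,550,230),4)
save(d['scene'],'panel_scene.png',(100,200,300,335),4)
P=pts(d['top'])
z=P[...,2]
# relay by height
def box(m,n):
    q=P[m][:,:2].astype(np.float32); r=cv2.minAreaRect(q); print(n,m.sum(),r, 'mean',q.mean(0)); print(cv2.boxPoints(r).round(1).tolist())
reg=np.zeros(z.shape,bool); reg[125:195,190:232]=1
print('relay heights',np.percentile(z[reg],[1,5,50,90,99]).round(1))
def big(m):
    n,l,s,c=cv2.connectedComponentsWithStats(m.astype(np.uint8)); i=1+np.argmax(s[1:,4]); return l==i
box(big(reg&(z>20)),'body'); box(big(reg&(z>55)),'nose')
reg2=np.zeros(z.shape,bool); reg2[50:230,350:550]=1
print('bench',np.median(z[300:380,250:600]))
hsv=cv2.cvtColor(d['top']['frame'],cv2.COLOR_RGB2HSV)
for lo,hi,n in [(27,40,'ducts'),(75,100,'switch'),(50,70,'term'),(15,26,'rail'),(1.5,5,'plate')]:
    m=reg2&(z>lo)&(z<hi)
    nn,l,s,c=cv2.connectedComponentsWithStats(m.astype(np.uint8))
    for i in range(1,nn):
        if s[i,4]>60:
            box(l==i,n); print(' z',np.median(z[l==i]).round(2))
```

```text
relay heights [-3.9 -3.   0.6 65.9 68.8]
body 1259 ((451.9007568359375, 179.44143676757812), (306.29412841796875, 87.18265533447266), 42.54566955566406) mean [527.4879  249.10892]
[[309.6000061035156, 108.0], [368.5, 43.79999923706055], [594.2000122070312, 250.89999389648438], [535.2999877929688, 315.1000061035156]]
nose 578 ((468.9549560546875, 152.45803833007812), (290.8285827636719, 54.744686126708984), 57.927738189697266) mean [530.5199  251.09967]
[[368.5, 43.79999923706055], [414.8999938964844, 14.699999809265137], [569.4000244140625, 261.1000061035156], [523.0, 290.20001220703125]]
bench -1.214053344453745
ducts 2274 ((688.3895874023438, -206.70199584960938), (289.7335510253906, 29.313312530517578), 79.90904235839844) mean [ 687.7427  -207.58484]
[[648.5999755859375, -346.79998779296875], [677.4000244140625, -351.8999938964844], [728.2000122070312, -66.5999984741211], [699.2999877929688, -61.5]]
 z 32.11
ducts 153 ((553.131103515625, -239.07000732421875), (82.06100463867188, 40.8692741394043), 35.74359893798828) mean [ 554.30176 -238.72614]
[[507.8999938964844, -246.5], [531.7
[... 2009 characters left out ...]
.8999938964844], [650.9000244140625, -353.6000061035156], [705.0, -57.5], [476.8999938964844, -15.800000190734863]]
 z 2.56
plate 86 ((463.282958984375, -109.251953125), (66.3662338256836, 6.1132731437683105), 80.07644653320312) mean [ 462.89053 -111.57857]
[[454.6000061035156, -141.39999389648438], [460.6000061035156, -142.5], [472.0, -77.0999984741211], [466.0, -76.0]]
 z 2.46
plate 160 ((439.51165771484375, -241.00901794433594), (126.27348327636719, 6.903199195861816), 79.27869415283203) mean [ 439.47052 -242.36569]
[[424.3999938964844, -302.3999938964844], [431.20001220703125, -303.70001220703125], [454.6000061035156, -179.60000610351562], [447.8999938964844, -178.3000030517578]]
 z 2.54
```

View pics/grey_top.png

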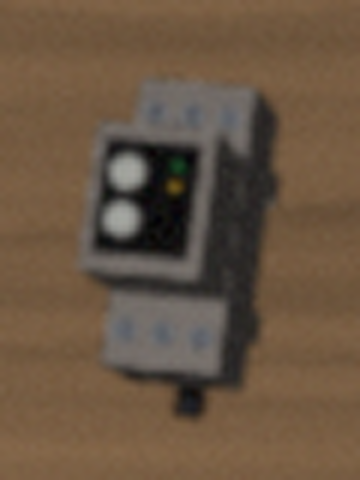

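View pics/grey_scene.png

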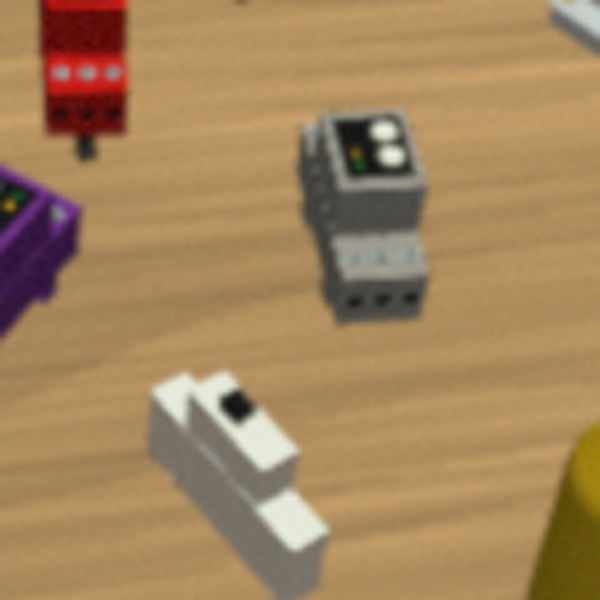

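View pics/panel_top.png

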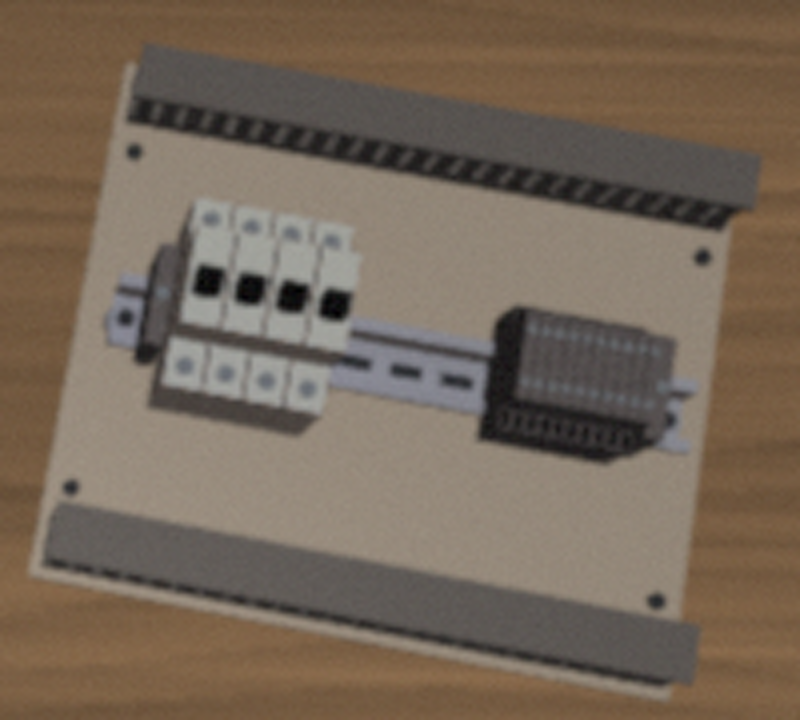

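View pics/panel_scene.png

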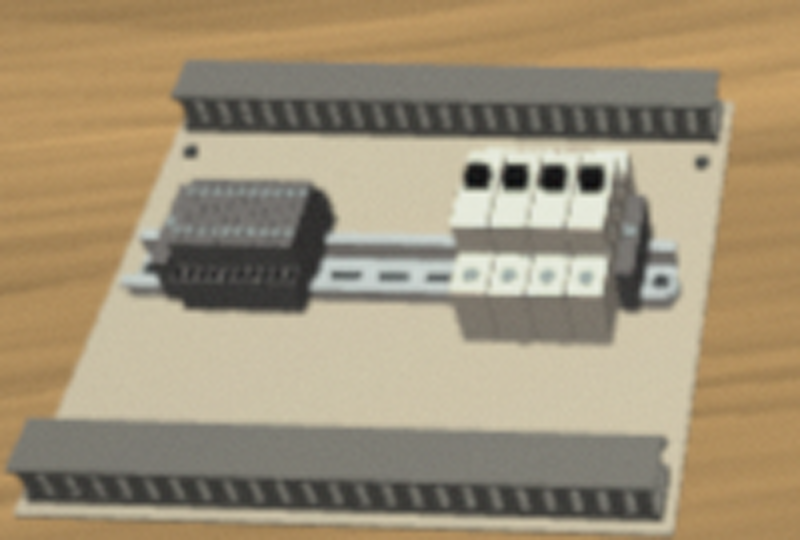

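Run:
```python
from h import *
import pickle
d=pickle.load(open('d0.pkl','rb'))
P=pts(d['top']); z=cv2.medianBlur(P[...,2].astype(np.float32),5)
reg=np.zeros(z.shape,bool); reg[125:195,192:228]=1
for lo,hi,n in [(25,75,'body+nose'),(32,44,'shoulder'),(60,75,'nose'),(3,25,'low')]:
    m=reg&(z>lo)&(z<hi); m=cv2.morphologyEx(m.astype(np.uint8),cv2.MORPH_OPEN,np.ones((3,3)))>0
    q=P[m]; q=q[np.abs(q[:,2]-np.median(q[:,2]))<25]
    ctr=np.median(q[:,:2],0); q=q[np.linalg.norm(q[:,:2]-ctr,axis=1)<60]
    r=cv2.minAreaRect(q[:,:2].astype(np.float32)); print(n,len(q),r,np.median(q[:,2]).round(1),q[:,:2].mean(0))
# rail extraction
c,s=np.cos(-0.1763),np.sin(-0.1763); ex=np.array([c,s]); ey=np.array([-s,c])
o=np.array([578.33,-187.1]); rel=(P[...,:2]-o); px=rel@ex; py=rel@ey
m=(abs(py)<35)&(abs(px)<40)
b=np.arange(-40,41,2)
for i in range(len(b)-1):
    k=m&(px>=b[i])&(px<b[i+1]); print(b[i],k.sum(),np.median(P[...,2][k]).round(1),end=' | ')
sw=(abs(px)<50)&(z>55); print('\nterm top y max',np.percentile(py[sw&(py<0)],[98,100]),'switch y min',np.percentile(py[sw&(py>0)&(z>75)],[0,2]))
```

```text
body+nose 1182 ((532.4072265625, 253.40721130371094), (36.403778076171875, 90.35057067871094), 86.03429412841797) 52.6 [528.51134552 250.43559243]
shoulder 327 ((527.4347534179688, 253.876953125), (36.35369110107422, 79.4134521484375), 86.27977752685547) 36.8 [510.22847349 253.45852123]
nose 537 ((532.6159057617188, 253.47186279296875), (36.0500602722168, 45.432151794433594), 86.22549438476562) 66.0 [531.69284753 252.66843488]
low 122 ((524.2935791015625, 238.32798767089844), (19.510276794433594, 94.01026916503906), 72.40486145019531) 14.5 [520.9645271  239.67727296]
-40 40 1.9 | -38 40 2.1 | -36 37 1.8 | -34 36 1.9 | -32 40 2.1 | -30 31 2.3 | -28 36 1.9 | -26 34 2.1 | -24 35 2.1 | -22 30 2.0 | -20 53 2.8 | -18 73 19.5 | -16 78 7.4 | -14 60 20.7 | -12 4 20.6 | -10 0 nan | -8 24 9.1 | -6 33 8.9 | -4 36 8.9 | -2 36 9.2 | 0 34 9.3 | 2 31 9.4 | 4 26 9.6 | 6 33 9.0 | 8 43 9.5 | 10 103 16.2 | 12 37 21.9 | 14 35 21.8 | 16 12 21.5 | 18 0 nan | 20 0 nan | 22 0 nan | 24 21 2.7 | 26 30 2.1 | 28 25 2.2 | 30 31 2.1 | 32 28 2.0 | 34 33 2.2 | 36 30 2.0 | 38 28 2.3 | 
term top y max [-40.27951642 -39.24208166] switch y min [40.39282162 43.64894299]
  return _methods._mean(a, axis=axis, dtype=dtype,
  ret = ret.dtype.type(ret / rcount)
```

```bash
cat >> h.py <<'E'
def go(xyz,yaw=None):
    s=read_state(); R=np.array(s['eef_rot']); p=np.array(s['tool_pos'])
    y=np.degrees(np.arctan2(R[1,0],R[0,0])); t=0
    if yaw is not None:
        t=-((yaw-y+90)%180-90); a=np.radians(t); R=R@np.array([[np.cos(a),-np.sin(a),0],[np.sin(a),np.cos(a),0],[0,0,1]])
    o=R.T@(np.array(xyz)-p)
    print('t',round(s['time_s'],2),'pos',p.round(2),'yaw',y.round(2),'turn',round(t,2),'offset mm',o.round(2),'F',np.round(s['ft_force'],2),'T',np.round(s['ft_torque'],3),'w',round(s['width'],3),'j',np.round(s['joints'],3))
E
python3 -c "
from h import *
go([522.5,254.1,200],86.2)"
```

```text
t 0.15 pos [248.04 600.34 244.35] yaw 67.55 turn -18.65 offset mm [-327.23  296.83   44.64] F [-0.47 -0.14 -0.58] T [0.004 0.003 0.013] w 0.997 j [ 1.096  0.124  1.651 -0.     1.367 -0.083]
```

Emit:
jog_arm(moves=[{"claw": 60, "offset": [0, 0, 0], "turn": -9.3}, {"claw": 60, "offset": [0, 0, 0], "turn": -9.35}, {"claw": 60, "offset": [-0.016, 0.015, 0.002], "turn": 0}, {"claw": 60, "offset": [-0.03, 0.027, 0.004], "turn": 0}, {"claw": 60, "offset": [-0.035, 0.0315, 0.0045], "turn": 0}, {"claw": 60, "offset": [-0.035, 0.0315, 0.0045], "turn": 0}, {"claw": 60, "offset": [-0.035, 0.0315, 0.0045], "turn": 0}, {"claw": 60, "offset": [-0.035, 0.0315, 0.0045], "turn": 0}, {"claw": 60, "offset": [-0.035, 0.0315, 0.0045], "turn": 0}, {"claw": 60, "offset": [-0.035, 0.0315, 0.0045], "turn": 0}, {"claw": 60, "offset": [-0.035, 0.0315, 0.0045], "turn": 0}, {"claw": 60, "offset": [-0.026, 0.0235, 0.0045], "turn": 0}, {"claw": 60, "offset": [-0.01, 0.0085, 0.002], "turn": 0}, {"claw": 60, "offset": [0, 0, 0], "turn": 0}, {"claw": 60, "offset": [0, 0, 0], "turn": 0}])

```text
time_s: 2.02
tool_pos: [519.9, 255.5, 201.4]
eef_rot: [[0.066, 0.998, -0.0], [0.998, -0.066, 0.0], [0.0, -0.0, -1.0]]
ft_force: [-0.6, -0.2, -0.4]
width: 0.768
```

Run:
```python
from h import *
go([522.5,254.1,80],86.2)
im=get_image('wrist'); save(im,'wrist1.png')
P=pts(im); z=P[...,2]
m=(z>60)&(z<74)&(abs(P[...,0]-532)<60)&(abs(P[...,1]-253)<50)
m=cv2.morphologyEx(m.astype(np.uint8),cv2.MORPH_OPEN,np.ones((3,3)))>0
q=P[m]; print(len(q),cv2.minAreaRect(q[:,:2].astype(np.float32)),np.median(q[:,2]))
```

```text
t 2.02 pos [519.87 255.51 201.39] yaw 86.22 turn 0.02 offset mm [ -1.27   2.75 121.39] F [-0.58 -0.21 -0.41] T [0.035 0.018 0.045] w 0.768 j [ 0.364  0.     1.855  0.     1.287 -1.141]
2642 ((531.639892578125, 255.840576171875), (35.57487869262695, 45.7807731628418), 85.33761596679688) 66.0289560644485
```

View pics/wrist1.png

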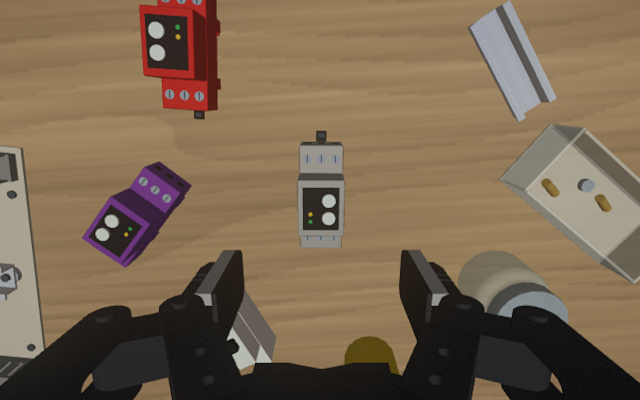

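Emit:
jog_arm(moves=[{"claw": 60, "offset": [-0.0008, 0.0017, 0.02], "turn": 0}, {"claw": 60, "offset": [0, 0, 0.03], "turn": 0}, {"claw": 60, "offset": [0, 0, 0.035], "turn": 0}, {"claw": 60, "offset": [0, 0, 0.03], "turn": 0}, {"claw": 60, "offset": [0, 0, 0.018], "turn": 0}, {"claw": 60, "offset": [0, 0, 0.008], "turn": 0}, {"claw": 60, "offset": [0, 0, 0], "turn": 0}])

```text
time_s: 2.95
tool_pos: [522.1, 254.2, 60.2]
eef_rot: [[0.066, 0.998, -0.0], [0.998, -0.066, -0.0], [-0.0, -0.0, -1.0]]
ft_force: [0.6, -0.5, 0.2]
width: 0.769
```

Run:
```python
from h import *
go([521.5,254.7,60],86.2)
save(get_image('wrist'),'wrist2.png')
```

```text
t 2.95 pos [522.06 254.19  60.23] yaw 86.22 turn 0.02 offset mm [ 0.48 -0.6   0.23] F [ 0.56 -0.52  0.19] T [ 0.005 -0.012 -0.064] w 0.769 j [ 0.361  0.159  1.945 -0.     1.038 -1.144]
```

View pics/wrist2.png

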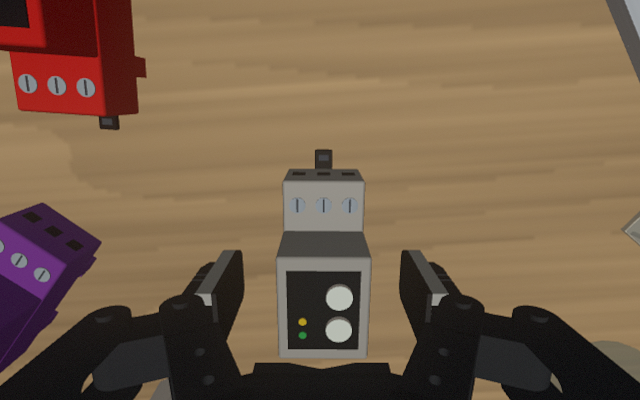

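Emit:
jog_arm(force=25, moves=[{"claw": 120, "offset": [0, 0, 0], "turn": 0}, {"claw": 160, "offset": [0, 0, 0], "turn": 0}, {"claw": 200, "offset": [0, 0, 0], "turn": 0}, {"claw": 200, "offset": [0, 0, 0], "turn": 0}, {"claw": 200, "offset": [0, 0, 0], "turn": 0}, {"claw": 200, "offset": [0, 0, 0], "turn": 0}])

```text
time_s: 3.75
tool_pos: [522.9, 254.4, 61.7]
eef_rot: [[0.066, 0.998, 0.002], [0.998, -0.066, 0.001], [0.001, 0.002, -1.0]]
ft_force: [-1.5, -0.8, 5.9]
width: 0.413
```

Run:
```python
from h import *
go([521.5,254.7,60],86.2)
save(get_image('wrist'),'wrist3.png')
```

```text
t 3.75 pos [522.9  254.36  61.67] yaw 86.2 turn -0.0 offset mm [ 0.24 -1.42  1.67] F [-1.54 -0.78  5.9 ] T [-0.056  0.135 -0.057] w 0.413 j [ 0.36   0.158  1.943  0.     1.038 -1.144]
```

View pics/wrist3.png

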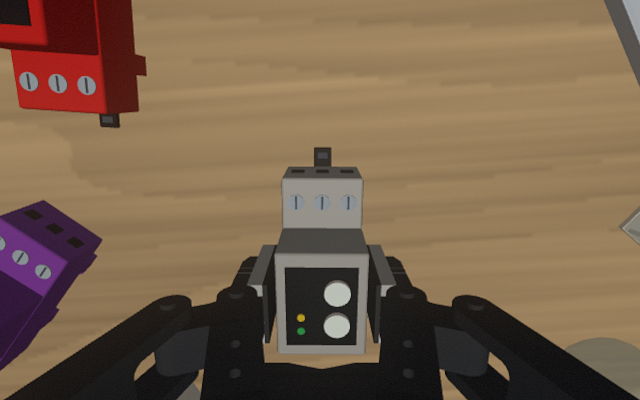

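Emit:
jog_arm(moves=[{"claw": 200, "offset": [0, 0, -0.01], "turn": 0}, {"claw": 200, "offset": [0, 0, -0.03], "turn": 0}, {"claw": 200, "offset": [0, 0, -0.04], "turn": 0}, {"claw": 200, "offset": [0, 0, -0.03], "turn": 0}, {"claw": 200, "offset": [0, 0, -0.01], "turn": 6.3}, {"claw": 200, "offset": [0, 0, 0], "turn": 0}])

```text
time_s: 4.55
tool_pos: [522.2, 254.0, 181.1]
eef_rot: [[0.174, 0.985, 0.001], [0.985, -0.174, 0.0], [0.001, 0.001, -1.0]]
ft_force: [0.6, -0.0, -2.5]
width: 0.419
```

```bash
cat >> h.py <<'E'
PY=-0.1763; EX=np.array([np.cos(PY),np.sin(PY)]); EY=np.array([-np.sin(PY),np.cos(PY)]); O=np.array([578.33,-187.1])
def pan(px,py,z): return [*(O+px*EX+py*EY),z]
def inpan(p): r=np.array(p[:2])-O; return np.array([r@EX,r@EY,p[2]])
E
python3 - <<'E'
from h import *
go(pan(148.5,-3,180),79.9)
im=get_image('wrist'); save(im,'wrist4.png')
im=get_image('scene'); save(im,'scene4.png',(300,60,540,240),3)
E
```

```text
t 4.55 pos [522.21 254.04 181.14] yaw 79.97 turn 0.07 offset mm [-427.47  281.11    1.18] F [ 0.58 -0.05 -2.49] T [-0.05   0.063  0.009] w 0.419 j [ 0.36   0.02   1.87  -0.     1.25  -1.035]
```

View pics/wrist4.png

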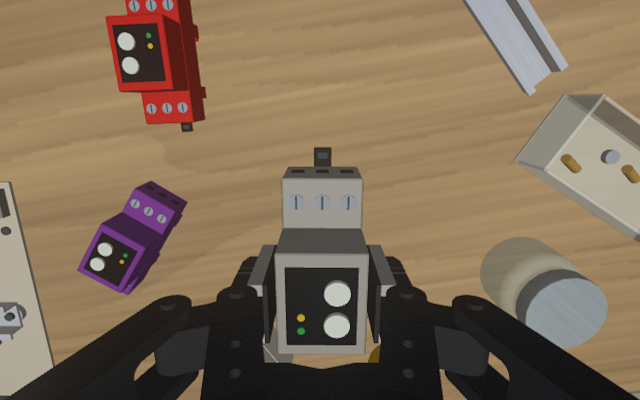

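View pics/scene4.png

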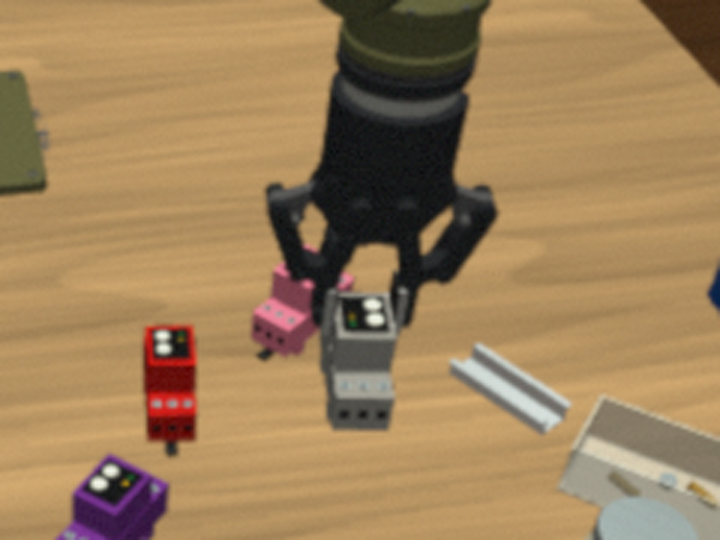

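Emit:
jog_arm(moves=[{"claw": 200, "offset": [-0.0144, 0.0094, 0], "turn": 0}, {"claw": 200, "offset": [-0.0287, 0.0189, 0], "turn": 0}, {"claw": 200, "offset": [-0.036, 0.0236, 0], "turn": 0}, {"claw": 200, "offset": [-0.036, 0.0236, 0], "turn": 0}, {"claw": 200, "offset": [-0.036, 0.0236, 0], "turn": 0}, {"claw": 200, "offset": [-0.036, 0.0236, 0], "turn": 0}, {"claw": 200, "offset": [-0.036, 0.0236, 0], "turn": 0}, {"claw": 200, "offset": [-0.036, 0.0236, 0], "turn": 0}, {"claw": 200, "offset": [-0.036, 0.0236, 0], "turn": 0}, {"claw": 200, "offset": [-0.036, 0.0236, 0], "turn": 0}, {"claw": 200, "offset": [-0.036, 0.0236, 0], "turn": 0}, {"claw": 200, "offset": [-0.036, 0.0236, 0], "turn": 0}, {"claw": 200, "offset": [-0.018, 0.0118, 0], "turn": 0}, {"claw": 200, "offset": [-0.0072, 0.0047, 0], "turn": 0}, {"claw": 200, "offset": [0, 0, 0], "turn": 0}, {"claw": 200, "offset": [0, 0, 0], "turn": 0}])

```text
time_s: 6.65
tool_pos: [723.2, -215.6, 180.3]
eef_rot: [[0.174, 0.985, -0.0], [0.985, -0.174, 0.001], [0.0, -0.001, -1.0]]
ft_force: [-0.0, -0.2, -2.3]
width: 0.416
```

Run:
```python
from h import *
go(pan(148.5,-3,102),79.9); print(inpan(read_state()['tool_pos']))
im=get_image('wrist'); save(im,'wrist5.png')
im=get_image('scene'); save(im,'scene5.png',(60,120,320,340),3)
```

```text
t 6.65 pos [ 723.17 -215.59  180.25] yaw 79.98 turn 0.08 offset mm [-0.39  0.96 78.25] F [-0.02 -0.23 -2.32] T [ 0.056  0.037 -0.016] w 0.416 j [-0.361  0.389  1.444  0.     1.309 -1.757]
[147.58632797  -2.64155808 180.25393626]
```

View pics/wrist5.png

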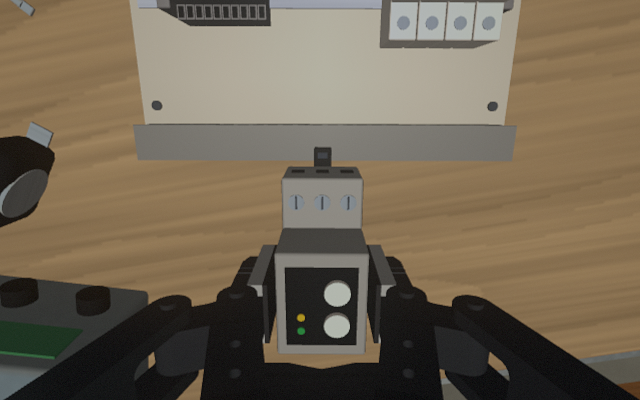

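View pics/scene5.png

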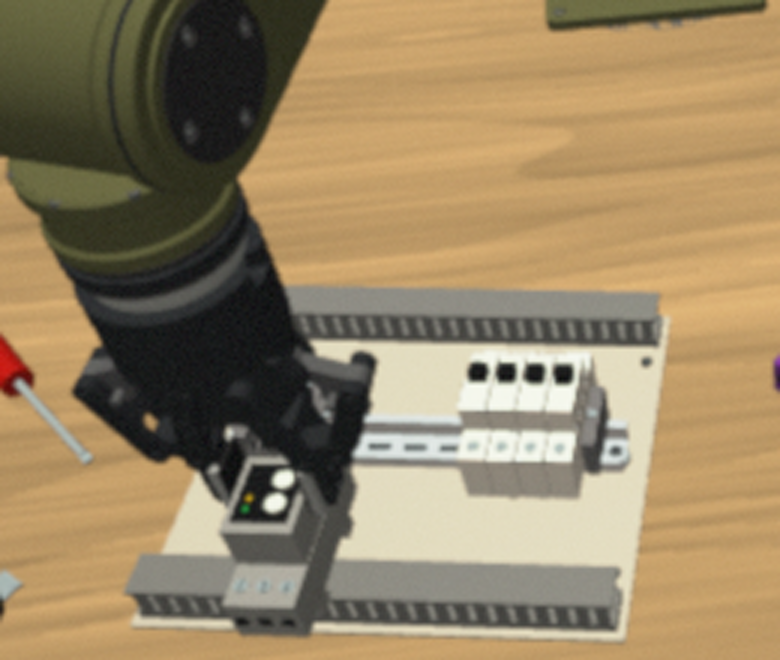

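Run:
```python
from h import *
import pickle
d=pickle.load(open('d0.pkl','rb'))
P=pts(d['top']); 
for (u,v) in [(565,5),(560,35),(600,50),(630,55),(590,20)]:
    print((u,v),P[v,u].round(),inpan(P[v,u]).round())
# far duct cross-section in panel x
r=P[...,:2]-O; px=r@EX; py=r@EY
m=(abs(py)<60)&(px>85)&(px<150)
for b in range(86,140,2):
    k=m&(px>=b)&(px<b+2); print(b,k.sum(),np.median(P[...,2][k]).round(1),end=' | ')
```

```text
(565, 5) [ 843. -406.   36.] [ 299. -169.   36.]
(560, 35) [ 794. -405.   16.] [ 251. -177.   16.]
(600, 50) [369.  44. 691.] [-247.  190.  691.]
(630, 55) [ 753. -533.   20.] [ 232. -310.   20.]
(590, 20) [ 786. -421.   75.] [ 246. -194.   75.]
86 62 2.1 | 88 59 2.3 | 90 64 2.1 | 92 63 2.4 | 94 60 2.1 | 96 79 2.5 | 98 350 16.1 | 100 193 19.1 | 102 78 31.7 | 104 85 31.6 | 106 81 31.8 | 108 73 31.8 | 110 67 32.1 | 112 68 32.1 | 114 59 32.1 | 116 70 32.3 | 118 67 32.3 | 120 64 32.3 | 122 64 32.4 | 124 51 32.0 | 126 2 30.5 | 128 0 nan | 130 0 nan | 132 0 nan | 134 0 nan | 136 0 nan | 138 0 nan |
  return _methods._mean(a, axis=axis, dtype=dtype,
  ret = ret.dtype.type(ret / rcount)
```

Emit:
jog_arm(moves=[{"claw": 200, "offset": [0, 0.0045, 0.02], "turn": 0}, {"claw": 200, "offset": [0, 0, 0.03], "turn": 0}, {"claw": 200, "offset": [0, 0, 0.02], "turn": 0}, {"claw": 200, "offset": [0, 0, 0.008], "turn": 0}, {"claw": 200, "offset": [0, 0, 0.002], "turn": 0}, {"claw": 200, "offset": [0, 0, 0], "turn": 0}])

```text
time_s: 7.5
tool_pos: [728.5, -217.9, 101.5]
eef_rot: [[0.175, 0.985, 0.002], [0.985, -0.175, -0.001], [-0.0, 0.002, -1.0]]
ft_force: [-1.2, -0.2, -2.2]
width: 0.416
```

Emit:
jog_arm(moves=[{"claw": 200, "offset": [0, 0, 0.002], "turn": 0}, {"claw": 200, "offset": [0, 0, 0.002], "turn": 0}, {"claw": 200, "offset": [0, 0, 0.002], "turn": 0}, {"claw": 200, "offset": [0, 0, 0.001], "turn": 0}, {"claw": 200, "offset": [0, 0, 0], "turn": 0}])

```text
time_s: 8.12
tool_pos: [727.7, -217.6, 93.1]
eef_rot: [[0.175, 0.985, -0.0], [0.985, -0.175, 0.0], [0.0, -0.0, -1.0]]
ft_force: [0.0, -0.7, -1.4]
width: 0.414
```

Run:
```python
from h import *
go(pan(148.5,-3,102),79.9); print(inpan(read_state()['tool_pos']))
im=get_image('wrist'); save(im,'wrist6.png')
im=get_image('scene'); save(im,'scene6.png',(60,200,260,360),4)
```

```text
t 8.12 pos [ 727.75 -217.63   93.11] yaw 79.9 turn 0.0 offset mm [ 0.85 -3.96 -8.89] F [ 0.   -0.65 -1.4 ] T [-0.013 -0.016 -0.012] w 0.414 j [-0.361  0.473  1.485 -0.     1.183 -1.756]
[152.4550007   -3.85039792  93.10631346]
```

View pics/wrist6.png

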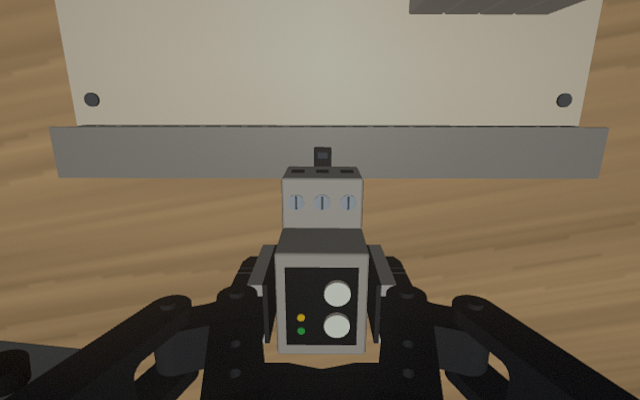

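View pics/scene6.png

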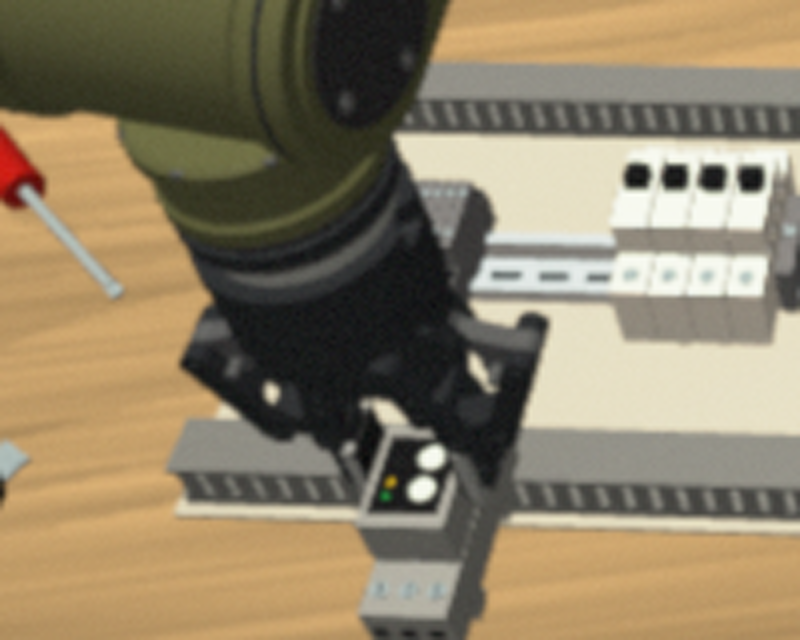

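Emit:
jog_arm(moves=[{"claw": 200, "offset": [0, 0, 0.001], "turn": 0}, {"claw": 200, "offset": [0, 0, 0.001], "turn": 0}, {"claw": 200, "offset": [0, 0, 0], "turn": 0}])

```text
time_s: 8.6
tool_pos: [727.9, -217.7, 91.6]
eef_rot: [[0.175, 0.985, 0.0], [0.985, -0.175, -0.0], [-0.0, 0.0, -1.0]]
ft_force: [-0.1, 0.0, -1.2]
width: 0.414
```

Emit:
jog_arm(moves=[{"claw": 200, "offset": [0, 0, 0.001], "turn": 0}, {"claw": 200, "offset": [0, 0, 0.001], "turn": 0}, {"claw": 200, "offset": [0, 0, 0], "turn": 0}])

```text
time_s: 8.98
tool_pos: [728.5, -217.8, 90.9]
eef_rot: [[0.175, 0.985, 0.002], [0.985, -0.175, -0.0], [-0.0, 0.002, -1.0]]
ft_force: [-0.3, 0.4, 4.3]
width: 0.414
```

Emit:
jog_arm(moves=[{"claw": 200, "offset": [0, 0, 0.001], "turn": 0}, {"claw": 200, "offset": [0, 0, 0.001], "turn": 0}, {"claw": 200, "offset": [0, 0, 0], "turn": 0}])

```text
time_s: 9.35
tool_pos: [729.6, -217.9, 90.1]
eef_rot: [[0.175, 0.984, 0.005], [0.984, -0.175, -0.001], [-0.0, 0.005, -1.0]]
ft_force: [0.4, 0.9, 7.0]
width: 0.412
```

Run:
```python
from h import *
go(pan(148.5,-3,102),79.9); print(inpan(read_state()['tool_pos']))
im=get_image('wrist'); save(im,'wrist7.png')
```

```text
t 9.35 pos [ 729.61 -217.91   90.1 ] yaw 79.9 turn -0.0 offset mm [  0.8   -5.78 -11.93] F [0.44 0.87 6.98] T [ 0.269  0.123 -0.068] w 0.412 j [-3.610e-01  4.780e-01  1.485e+00  1.000e-03  1.174e+00 -1.756e+00]
[154.33925332  -3.80118342  90.1018374 ]
```

View pics/wrist7.png

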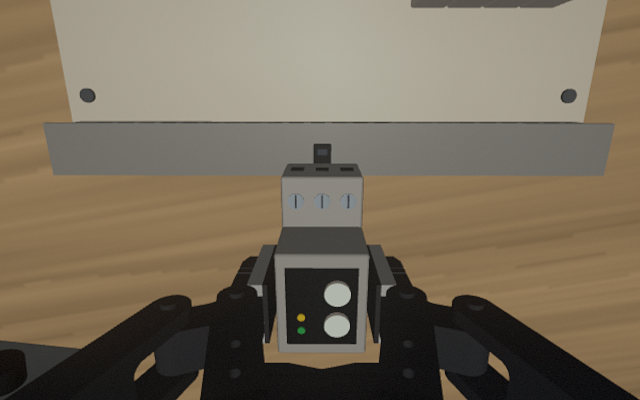

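Emit:
jog_arm(force=20, moves=[{"claw": 200, "offset": [0, 0, 0.001], "turn": 0}, {"claw": 200, "offset": [0, 0, 0.001], "turn": 0}, {"claw": 200, "offset": [0, 0, 0.001], "turn": 0}, {"claw": 200, "offset": [0, 0, 0], "turn": 0}])

```text
time_s: 9.9
tool_pos: [731.1, -218.1, 88.8]
eef_rot: [[0.176, 0.984, 0.009], [0.984, -0.176, -0.002], [-0.0, 0.009, -1.0]]
ft_force: [2.4, 1.4, 9.7]
width: 0.414
```

Emit:
jog_arm(moves=[{"claw": 200, "offset": [0, 0, 0.001], "turn": 0}, {"claw": 200, "offset": [0, 0, 0.001], "turn": 0}, {"claw": 200, "offset": [0, 0, 0.001], "turn": 0}, {"claw": 200, "offset": [0, 0, 0], "turn": 0}])

```text
time_s: 10.4
tool_pos: [732.6, -218.4, 87.5]
eef_rot: [[0.176, 0.984, 0.013], [0.984, -0.176, -0.003], [-0.001, 0.013, -1.0]]
ft_force: [4.8, 1.5, 12.1]
width: 0.414
```

Run:
```python
from h import *
go(pan(148.5,-3,102),79.9); print(inpan(read_state()['tool_pos']))
im=get_image('wrist'); save(im,'wrist8.png')
im=get_image('scene'); save(im,'scene8.png',(60,200,260,360),4)
```

```text
t 10.4 pos [ 732.56 -218.43   87.5 ] yaw 79.89 turn -0.01 offset mm [  0.79  -8.65 -14.61] F [ 4.82  1.54 12.07] T [ 0.371 -0.512 -0.102] w 0.414 j [-0.361  0.482  1.484  0.002  1.163 -1.756]
[157.33346414  -3.79745077  87.49843843]
```

View pics/wrist8.png

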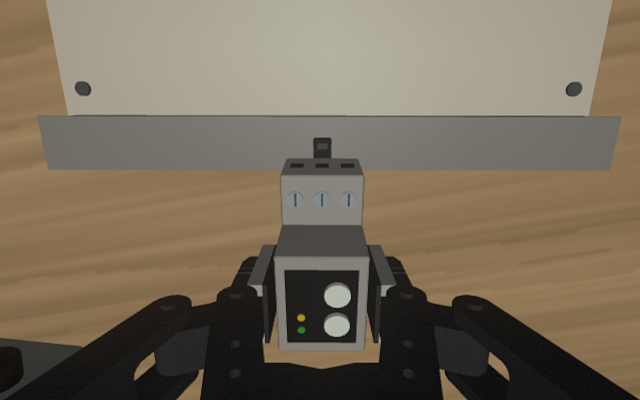

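View pics/scene8.png

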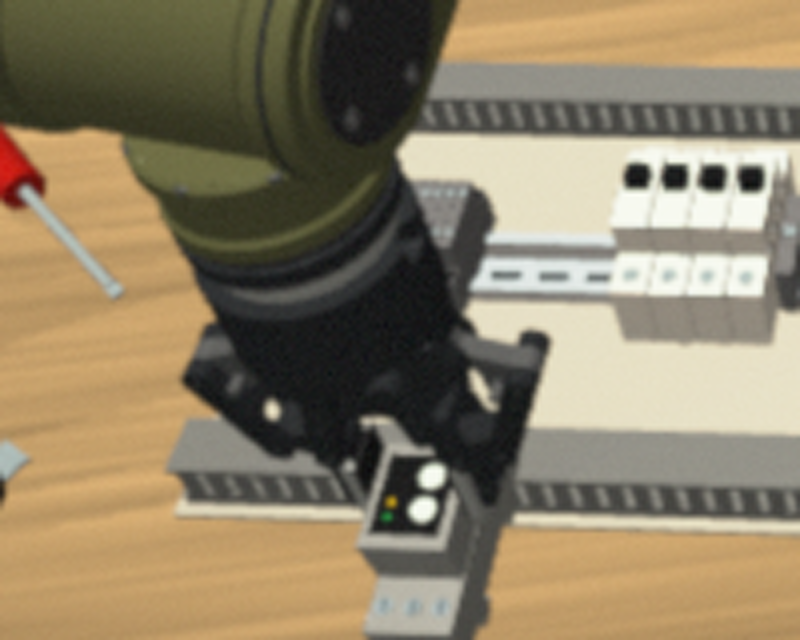

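Emit:
jog_arm(moves=[{"claw": 200, "offset": [0, -0.001, 0.001], "turn": 0}, {"claw": 200, "offset": [0, -0.001, 0.001], "turn": 0}, {"claw": 200, "offset": [0, -0.001, 0.001], "turn": 0}, {"claw": 200, "offset": [0, -0.001, 0.001], "turn": 0}, {"claw": 200, "offset": [0, 0, 0], "turn": 0}])

```text
time_s: 11.12
tool_pos: [731.9, -218.4, 87.5]
eef_rot: [[0.176, 0.984, 0.021], [0.984, -0.176, -0.005], [-0.001, 0.022, -1.0]]
ft_force: [8.0, 1.5, 18.1]
width: 0.415
```

```bash
cat >> h.py <<'E'
def tilt(im,name='wrist'):
    # tilt of nose top from wrist depth: fit plane to nose-top pixels by brightness-free ROI
    P=pts(im); Zt=read_state()['eef_rot']; p=np.array(read_state()['tool_pos'])
    L=(P-p)@np.array(Zt)   # tool coords
    m=np.zeros(P.shape[:2],bool); m[255:345,282:362]=1
    q=L[m&(im['range_z']>0)]; q=q[abs(q[:,2])<60]
    for _ in range(6):
        A=np.c_[q[:,:2],np.ones(len(q))]; c=np.linalg.lstsq(A,q[:,2],rcond=None)[0]; r=q[:,2]-A@c; q=q[abs(r)<max(2*r.std(),.6)]
    print('nose plane: slope y',c[1].round(4),'x',c[0].round(4),'z0',c[2].round(2),len(q),'yrange',np.percentile(q[:,1],[0,2,98,100]).round(1))
E
python3 - <<'E'
from h import *
go(pan(148.5,-3,102),79.9); print(inpan(read_state()['tool_pos']))
im=get_image('wrist'); save(im,'wrist9.png'); tilt(im)
E
```

```text
t 11.12 pos [ 731.95 -218.37   87.48] yaw 79.88 turn -0.02 offset mm [  0.83  -7.9  -14.7 ] F [ 7.97  1.46 18.12] T [ 0.433 -1.175 -0.115] w 0.415 j [-0.361  0.476  1.492  0.003  1.151 -1.756]
[156.7192874   -3.84553083  87.47602772]
nose plane: slope y 0.0928 x -0.0033 z0 -4.97 5520 yrange [-13.8 -12.7  27.   28.1]
```

View pics/wrist9.png

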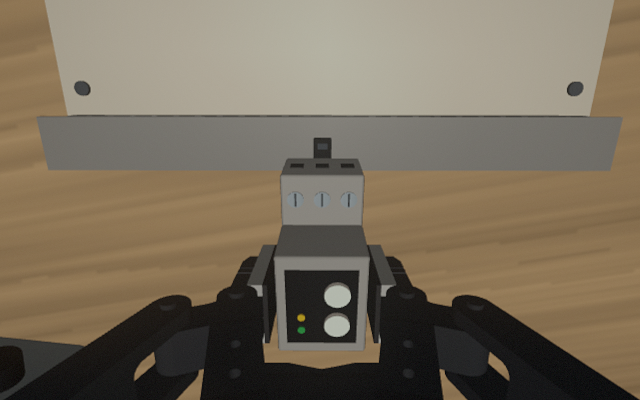

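Emit:
jog_arm(moves=[{"claw": 200, "offset": [0, 0.001, 0.001], "turn": 0}, {"claw": 200, "offset": [0, 0.001, 0.001], "turn": 0}, {"claw": 200, "offset": [0, 0, 0.001], "turn": 0}, {"claw": 200, "offset": [0, 0, 0.001], "turn": 0}, {"claw": 200, "offset": [0, 0, 0], "turn": 0}])

```text
time_s: 11.8
tool_pos: [734.8, -219.0, 84.2]
eef_rot: [[0.176, 0.984, 0.024], [0.984, -0.176, -0.006], [-0.002, 0.024, -1.0]]
ft_force: [10.1, 1.3, 17.3]
width: 0.412
```

Run:
```python
from h import *
go(pan(148.5,-3,102),79.9); print(inpan(read_state()['tool_pos']))
im=get_image('wrist'); save(im,'wrist10.png'); tilt(im)
```

```text
t 11.8 pos [ 734.84 -218.97   84.2 ] yaw 79.88 turn -0.02 offset mm [  0.9  -10.73 -18.07] F [10.12  1.32 17.3 ] T [ 0.385 -1.407 -0.076] w 0.412 j [-0.361  0.484  1.488  0.003  1.146 -1.756]
[159.6711529   -3.92720595  84.20366075]
nose plane: slope y 0.1605 x -0.0024 z0 -5.78 5379 yrange [-13.1 -11.9  27.9  29.1]
```

Emit:
jog_arm(moves=[{"claw": 200, "offset": [0, 0, -0.006], "turn": 0}, {"claw": 200, "offset": [0, 0, -0.01], "turn": 0}, {"claw": 200, "offset": [0, -0.002, -0.002], "turn": 0}, {"claw": 200, "offset": [0, 0, 0], "turn": 0}, {"claw": 200, "offset": [0, 0, 0], "turn": 0}])

```text
time_s: 12.48
tool_pos: [723.0, -216.8, 90.2]
eef_rot: [[0.175, 0.984, -0.002], [0.985, -0.175, 0.001], [0.0, -0.002, -1.0]]
ft_force: [-0.4, -0.1, -0.8]
width: 0.413
```

Run:
```python
from h import *
go(pan(148.5,-3,102),79.9); print(inpan(read_state()['tool_pos']))
im=get_image('wrist'); save(im,'wrist11.png'); tilt(im)
im=get_image('scene'); save(im,'scene11.png',(60,200,260,360),4)
```

```text
t 12.47 pos [ 723.05 -216.77   90.17] yaw 79.9 turn -0.0 offset mm [  0.84   0.8  -11.83] F [-0.43 -0.07 -0.84] T [-0.01   0.078  0.03 ] w 0.413 j [-0.362  0.468  1.498 -0.     1.178 -1.757]
[147.67665556  -3.83201882  90.16895101]
nose plane: slope y 0.1534 x -0.0022 z0 -5.63 5402 yrange [-13.4 -12.1  27.7  28.8]
```

View pics/wrist11.png

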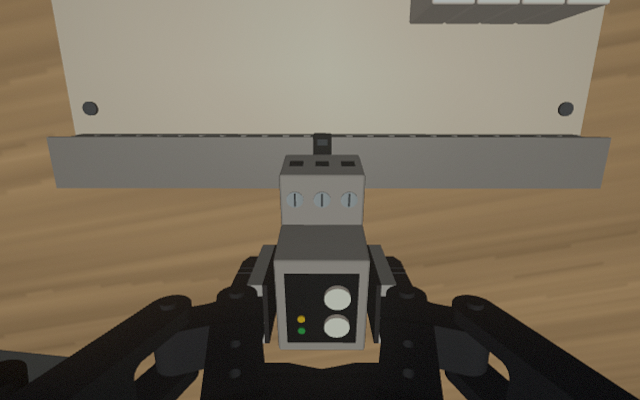

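View pics/scene11.png

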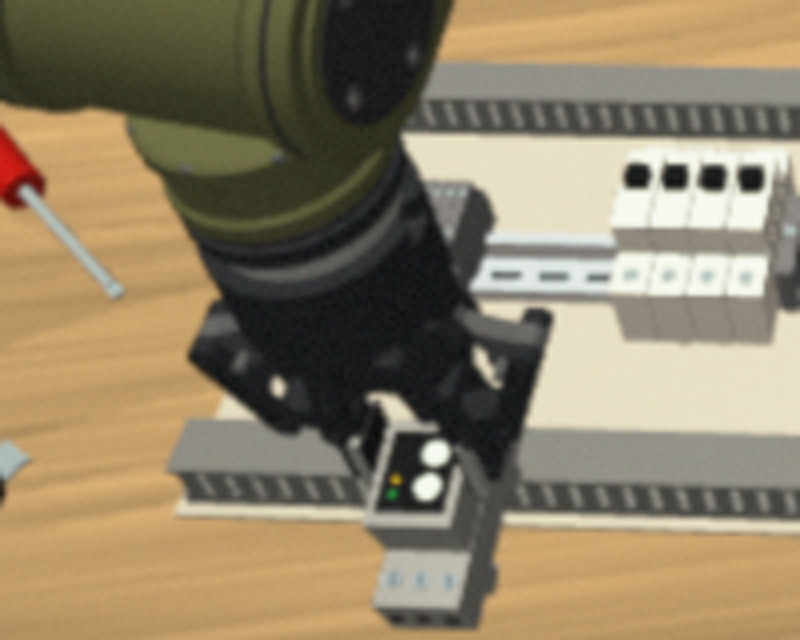

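Emit:
jog_arm(moves=[{"claw": 200, "offset": [0, 0.003, 0.0], "turn": 0}, {"claw": 200, "offset": [0, 0, 0.002], "turn": 0}, {"claw": 200, "offset": [0, 0, 0.002], "turn": 0}, {"claw": 200, "offset": [0, 0, 0.002], "turn": 0}, {"claw": 200, "offset": [0, 0, 0.002], "turn": 0}, {"claw": 200, "offset": [0, 0, 0.002], "turn": 0}, {"claw": 200, "offset": [0, 0, 0.001], "turn": 0}, {"claw": 200, "offset": [0, 0, 0], "turn": 0}])

```text
time_s: 13.58
tool_pos: [729.2, -217.9, 84.5]
eef_rot: [[0.175, 0.984, 0.006], [0.984, -0.175, -0.001], [-0.0, 0.006, -1.0]]
ft_force: [1.2, 1.3, 8.5]
width: 0.412
```

Run:
```python
from h import *
go(pan(148.5,-3,102),79.9); print(inpan(read_state()['tool_pos']))
im=get_image('wrist'); save(im,'wrist12.png'); tilt(im)
```

```text
t 13.57 pos [ 729.25 -217.88   84.51] yaw 79.89 turn -0.01 offset mm [  0.83  -5.37 -17.53] F [1.21 1.26 8.55] T [ 0.311  0.133 -0.06 ] w 0.412 j [-3.610e-01  4.820e-01  1.490e+00  1.000e-03  1.164e+00 -1.756e+00]
[153.9767212   -3.83813421  84.50868812]
nose plane: slope y 0.2028 x -0.0015 z0 -5.9 5272 yrange [-13.1 -11.6  28.8  30.1]
```

Emit:
jog_arm(moves=[{"claw": 200, "offset": [0, 0, 0.002], "turn": 0}, {"claw": 200, "offset": [0, -0.0005, 0.002], "turn": 0}, {"claw": 200, "offset": [0, -0.0005, 0.002], "turn": 0}, {"claw": 200, "offset": [0, 0, 0], "turn": 0}])

```text
time_s: 14.12
tool_pos: [731.5, -218.3, 82.3]
eef_rot: [[0.176, 0.984, 0.015], [0.984, -0.176, -0.004], [-0.001, 0.015, -1.0]]
ft_force: [4.3, 1.3, 13.6]
width: 0.414
```

Run:
```python
from h import *
go(pan(148.5,-3,102),79.9); print(inpan(read_state()['tool_pos']))
im=get_image('wrist'); save(im,'wrist13.png'); tilt(im)
```

```text
t 14.12 pos [ 731.53 -218.35   82.25] yaw 79.89 turn -0.01 offset mm [  0.87  -7.5  -19.86] F [ 4.32  1.31 13.62] T [ 0.323 -0.501 -0.083] w 0.414 j [-0.361  0.484  1.491  0.002  1.152 -1.756]
[156.30311467  -3.89332624  82.25437127]
nose plane: slope y 0.2628 x -0.0009 z0 -6.39 5240 yrange [-12.6 -11.2  30.1  31.4]
```

Emit:
jog_arm(moves=[{"claw": 200, "offset": [0, -0.0005, 0.002], "turn": 0}, {"claw": 200, "offset": [0, -0.0005, 0.002], "turn": 0}, {"claw": 200, "offset": [0, 0, 0.002], "turn": 0}, {"claw": 200, "offset": [0, 0, 0], "turn": 0}])

```text
time_s: 14.68
tool_pos: [733.6, -218.8, 79.7]
eef_rot: [[0.176, 0.984, 0.023], [0.984, -0.176, -0.006], [-0.002, 0.024, -1.0]]
ft_force: [8.5, 1.6, 18.7]
width: 0.417
```

Run:
```python
from h import *
go(pan(148.5,-3,102),79.9); print(inpan(read_state()['tool_pos']))
im=get_image('wrist'); save(im,'wrist14.png'); tilt(im)
```

```text
t 14.68 pos [ 733.64 -218.83   79.65] yaw 79.88 turn -0.02 offset mm [  0.96  -9.44 -22.58] F [ 8.45  1.59 18.68] T [ 0.412 -1.197 -0.06 ] w 0.417 j [-0.361  0.486  1.492  0.003  1.14  -1.756]
[158.46918449  -3.9939456   79.65442284]
nose plane: slope y 0.3229 x -0.0015 z0 -7.22 4913 yrange [-11.7 -10.5  30.   31.2]
```

View pics/wrist14.png

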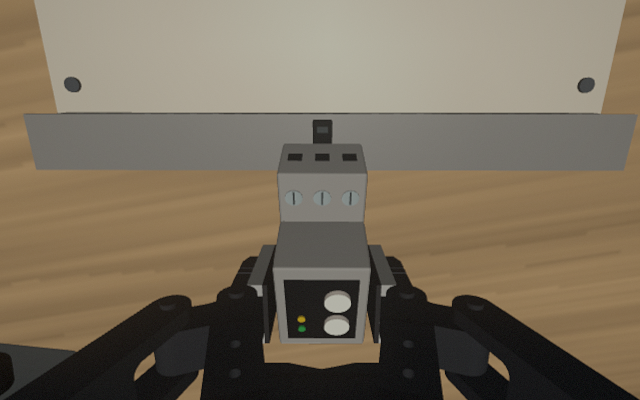

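Emit:
jog_arm(moves=[{"claw": 200, "offset": [0, 0, -0.006], "turn": 0}, {"claw": 200, "offset": [0, 0, -0.008], "turn": 0}, {"claw": 200, "offset": [0, -0.004, -0.002], "turn": 0}, {"claw": 200, "offset": [0, 0, 0], "turn": 0}, {"claw": 200, "offset": [0, 0, 0], "turn": 0}])

```text
time_s: 15.35
tool_pos: [724.0, -217.1, 86.7]
eef_rot: [[0.175, 0.984, 0.009], [0.984, -0.175, -0.002], [-0.001, 0.009, -1.0]]
ft_force: [6.2, -0.3, -0.3]
width: 0.417
```

Run:
```python
from h import *
go(pan(148.5,-3,102),79.9); print(inpan(read_state()['tool_pos']))
im=get_image('wrist'); save(im,'wrist15.png'); tilt(im)
im=get_image('scene'); save(im,'scene15.png',(60,200,260,360),4)
```

```text
t 15.35 pos [ 724.   -217.05   86.71] yaw 79.89 turn -0.01 offset mm [  0.93  -0.03 -15.29] F [ 6.18 -0.28 -0.35] T [-0.14  -1.233  0.031] w 0.417 j [-3.630e-01  4.680e-01  1.505e+00  1.000e-03  1.160e+00 -1.757e+00]
[148.66611539  -3.93975466  86.70941125]
nose plane: slope y 0.1321 x -0.0024 z0 -7.19 5168 yrange [-11.8 -10.5  26.   27.1]
```

View pics/scene15.png

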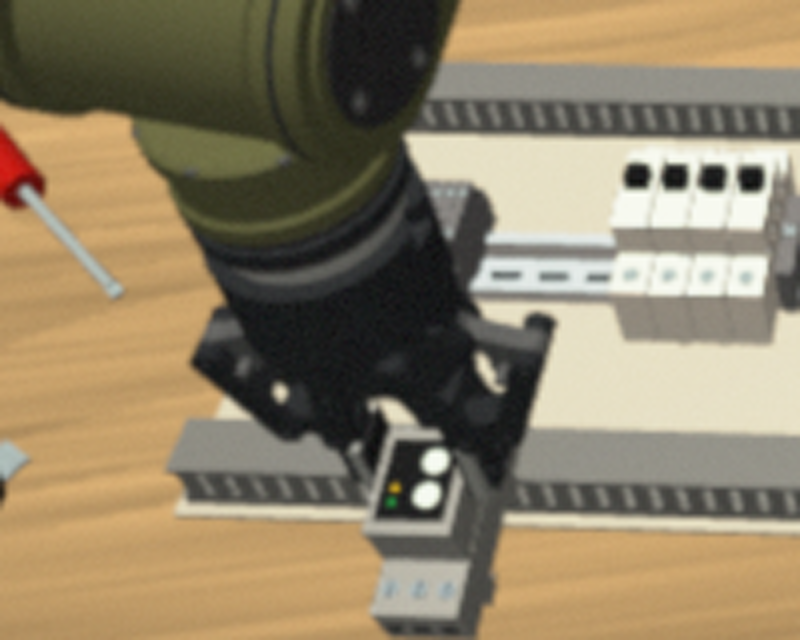

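Emit:
jog_arm(moves=[{"claw": 200, "offset": [0, 0.002, -0.004], "turn": 0}, {"claw": 200, "offset": [0, 0.004, -0.008], "turn": 0}, {"claw": 200, "offset": [0, 0, 0], "turn": 0}, {"claw": 200, "offset": [0, 0, 0], "turn": 0}])

```text
time_s: 15.95
tool_pos: [726.5, -217.4, 96.0]
eef_rot: [[0.175, 0.985, -0.001], [0.985, -0.175, 0.0], [0.0, -0.001, -1.0]]
ft_force: [-0.3, 0.2, -2.2]
width: 0.414
```

Run:
```python
from h import *
go(pan(148.5,-3,102),79.9); print(inpan(read_state()['tool_pos']))
im=get_image('wrist'); save(im,'wrist16.png'); tilt(im)
```

```text
t 15.95 pos [ 726.51 -217.43   96.02] yaw 79.9 turn -0.0 offset mm [ 0.88 -2.71 -5.97] F [-0.33  0.24 -2.19] T [-0.003  0.008  0.001] w 0.414 j [-0.362  0.469  1.487 -0.     1.187 -1.756]
[151.20079461  -3.87486092  96.02447446]
nose plane: slope y 0.1348 x -0.003 z0 -7.41 5211 yrange [-11.3 -10.2  26.2  27.4]
```

View pics/wrist16.png

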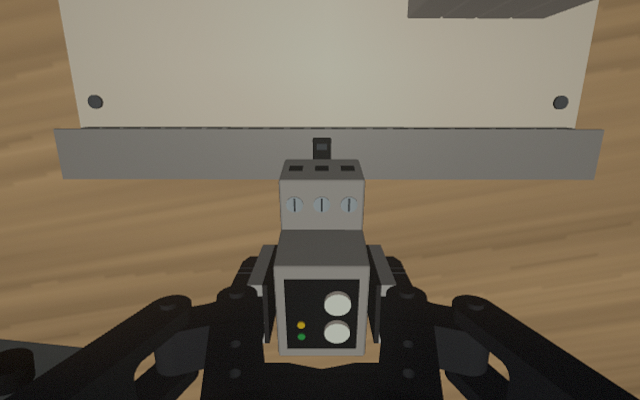

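Emit:
jog_arm(moves=[{"claw": 200, "offset": [0, 0, 0.003], "turn": 0}, {"claw": 200, "offset": [0, 0, 0.003], "turn": 0}, {"claw": 200, "offset": [0, -0.0005, 0.002], "turn": 0}, {"claw": 200, "offset": [0, -0.0005, 0.002], "turn": 0}, {"claw": 200, "offset": [0, -0.0005, 0.002], "turn": 0}, {"claw": 200, "offset": [0, -0.0005, 0.002], "turn": 0}, {"claw": 200, "offset": [0, -0.0005, 0.002], "turn": 0}, {"claw": 200, "offset": [0, -0.0005, 0.002], "turn": 0}, {"claw": 200, "offset": [0, 0, 0], "turn": 0}])

```text
time_s: 17.12
tool_pos: [727.1, -217.6, 83.6]
eef_rot: [[0.175, 0.984, 0.008], [0.984, -0.175, -0.002], [-0.001, 0.009, -1.0]]
ft_force: [0.9, 1.0, 10.0]
width: 0.414
```

Run:
```python
from h import *
go(pan(148.5,-3,102),79.9); print(inpan(read_state()['tool_pos']))
im=get_image('wrist'); save(im,'wrist17.png'); tilt(im)
```

```text
t 17.12 pos [ 727.11 -217.63   83.59] yaw 79.9 turn -0.0 offset mm [  0.95  -3.17 -18.44] F [0.93 1.02 9.97] T [ 0.269  0.055 -0.079] w 0.414 j [-3.620e-01  4.770e-01  1.498e+00  1.000e-03  1.158e+00 -1.757e+00]
[151.82485061  -3.96620365  83.58784249]
nose plane: slope y 0.175 x -0.0024 z0 -7.42 5095 yrange [-11.3 -10.1  26.8  28.2]
```

Emit:
jog_arm(moves=[{"claw": 200, "offset": [0, 0, 0.002], "turn": 0}, {"claw": 200, "offset": [0, 0, 0.002], "turn": 0}, {"claw": 200, "offset": [0, 0, 0.002], "turn": 0}, {"claw": 200, "offset": [0, 0, 0], "turn": 0}])

```text
time_s: 17.68
tool_pos: [730.1, -218.2, 80.9]
eef_rot: [[0.176, 0.984, 0.016], [0.984, -0.176, -0.004], [-0.001, 0.017, -1.0]]
ft_force: [4.3, 1.3, 14.9]
width: 0.416
```

Run:
```python
from h import *
go(pan(148.5,-3,102),79.9); print(inpan(read_state()['tool_pos']))
im=get_image('wrist'); save(im,'wrist18.png'); tilt(im)
```

```text
t 17.68 pos [ 730.06 -218.23   80.86] yaw 79.89 turn -0.01 offset mm [  1.01  -5.99 -21.24] F [ 4.34  1.32 14.91] T [ 0.216 -0.616 -0.093] w 0.416 j [-0.361  0.482  1.496  0.002  1.147 -1.757]
[154.83819321  -4.03359572  80.86384245]
nose plane: slope y 0.2492 x -0.0047 z0 -8.1 4952 yrange [-10.8  -9.5  28.1  29.5]
```

Emit:
jog_arm(moves=[{"claw": 200, "offset": [0, 0, 0.002], "turn": 0}, {"claw": 200, "offset": [0, 0, 0.002], "turn": 0}, {"claw": 200, "offset": [0, 0, 0.002], "turn": 0}, {"claw": 200, "offset": [0, 0, 0.001], "turn": 0}, {"claw": 200, "offset": [0, 0, 0], "turn": 0}])

```text
time_s: 18.35
tool_pos: [733.1, -218.8, 77.2]
eef_rot: [[0.176, 0.984, 0.024], [0.984, -0.176, -0.006], [-0.002, 0.025, -1.0]]
ft_force: [8.9, -0.2, 19.6]
width: 0.414
```

Run:
```python
from h import *
go(pan(148.5,-3,102),79.9); print(inpan(read_state()['tool_pos']))
im=get_image('wrist'); save(im,'wrist19.png'); tilt(im)
```

```text
t 18.35 pos [ 733.1  -218.82   77.19] yaw 79.88 turn -0.02 offset mm [  1.03  -8.82 -25.04] F [ 8.93 -0.21 19.64] T [ 0.296 -1.212 -0.118] w 0.414 j [-0.361  0.487  1.495  0.003  1.134 -1.756]
[157.93733315  -4.08250305  77.18832274]
nose plane: slope y 0.3359 x -0.0111 z0 -9.21 4854 yrange [-9.7 -8.6 29.9 31.3]
```

View pics/wrist19.png

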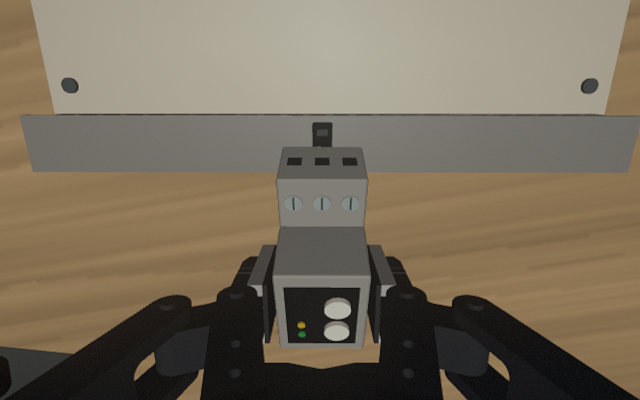

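Emit:
jog_arm(moves=[{"claw": 200, "offset": [0, 0, 0.002], "turn": 0}, {"claw": 200, "offset": [0, 0, 0.002], "turn": 0}, {"claw": 200, "offset": [0, 0, 0.001], "turn": 0}, {"claw": 200, "offset": [0, 0, 0], "turn": 0}, {"claw": 200, "offset": [0, 0.002, -0.003], "turn": 0}, {"claw": 200, "offset": [0, 0.004, -0.006], "turn": 0}, {"claw": 200, "offset": [0, 0.006, -0.012], "turn": 0}, {"claw": 200, "offset": [0, 0, -0.01], "turn": 0}, {"claw": 200, "offset": [0, 0, 0], "turn": 0}, {"claw": 200, "offset": [0, 0, 0], "turn": 0}])

```text
time_s: 19.65
tool_pos: [735.0, -218.9, 90.5]
eef_rot: [[0.175, 0.984, -0.002], [0.984, -0.175, 0.001], [0.0, -0.002, -1.0]]
ft_force: [-1.3, 0.1, -3.0]
width: 0.414
```

Run:
```python
from h import *
go(pan(148.5,-3,102),79.9); print(inpan(read_state()['tool_pos']))
im=get_image('wrist'); save(im,'wrist20.png'); tilt(im)
im=get_image('scene'); save(im,'scene20.png',(60,200,260,360),4)
```

```text
t 19.65 pos [ 734.97 -218.92   90.46] yaw 79.89 turn -0.01 offset mm [  0.86 -11.32 -11.52] F [-1.28  0.12 -2.99] T [ 0.01  -0.073 -0.043] w 0.414 j [-0.359  0.491  1.466 -0.     1.186 -1.754]
[159.79700914  -3.85724481  90.46286861]
nose plane: slope y 0.3856 x -0.0182 z0 -10.43 4857 yrange [-8.8 -7.6 31.1 32.4]
```

View pics/wrist20.png

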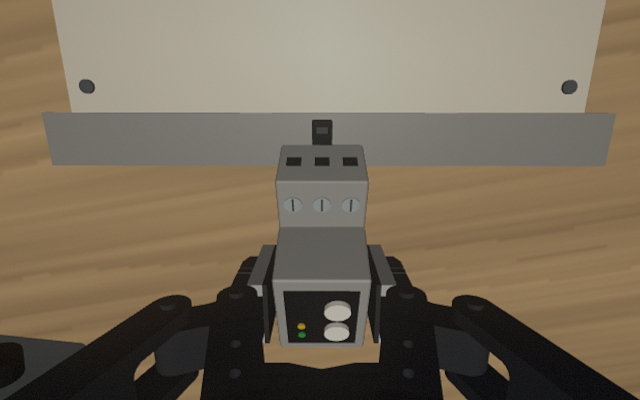

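View pics/scene20.png

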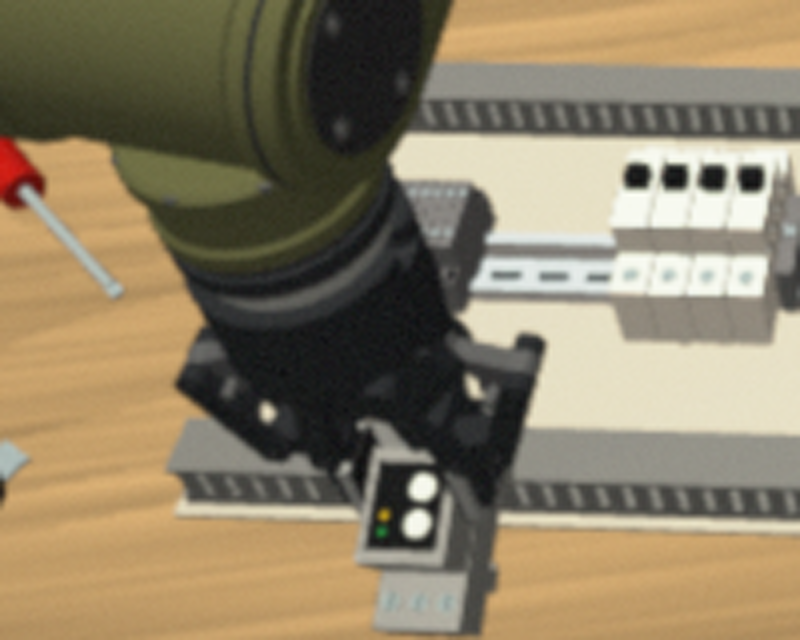

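Run:
```python
from h import *
s=read_state(); R=np.array(s['eef_rot']); p=np.array(s['tool_pos'])
go(pan(14,-3,120),79.9)
for n in ['wrist','scene']:
    im=get_image(n); P=pts(im); L=(P-p)@R
    m=(im['range_z']>0)&(abs(L[...,1])<40)&(L[...,2]<13)&(L[...,2]>-110)
    for a,b in [(18,24),(24,30),(30,33),(33,36),(36,40),(40,45),(45,50),(50,60),(60,70)]:
        for sg in (1,-1):
            k=m&(sg*L[...,0]>a)&(sg*L[...,0]<b); q=L[k]
            if len(q)>5: print(n,sg,a,b,len(q),'max z',np.percentile(q[:,2],[95,99,100]).round(1))
```

```text
t 19.75 pos [ 734.94 -218.87   90.2 ] yaw 79.9 turn -0.0 offset mm [   0.82 -145.81  -29.53] F [ 0.18 -0.33 -1.34] T [0.043 0.022 0.014] w 0.416 j [-0.359  0.492  1.466 -0.     1.186 -1.754]
wrist 1 18 24 4617 max z [ 4.7 10.9 12.9]
wrist -1 18 24 3164 max z [-1.6  7.9 12.1]
wrist 1 24 30 1697 max z [ 1.3  7.2 10.6]
wrist -1 24 30 1045 max z [3.  6.5 8. ]
wrist 1 30 33 396 max z [2.9 6.  7.1]
wrist -1 30 33 390 max z [-29.2 -24.9  -1.4]
wrist 1 33 36 445 max z [-29.5 -27.  -26.1]
wrist -1 33 36 741 max z [-29.9 -27.7 -26.7]
wrist 1 36 40 1286 max z [-30.4 -28.3 -26.4]
wrist -1 36 40 2001 max z [-33.9 -30.1 -27.8]
wrist 1 40 45 2696 max z [-35.7 -31.5 -28.1]
wrist -1 40 45 3367 max z [-38.  -32.6 -30.3]
wrist 1 45 50 3828 max z [-39.3 -34.7 -30. ]
wrist -1 45 50 3204 max z [-39.3 -35.2 -31. ]
wrist 1 50 60 3600 max z [-41.5 -37.8 -33. ]
wrist -1 50 60 2490 max z [-47.8 -42.8 -40.3]
wrist 1 60 70 374 max z [-61.8 -60.2 -57.8]
wrist -1 60 70 43 max z [-66.5 -66.2 -66.1]
scene 1 18 24 221 max z [10.  12.6 12.9]
scene -1 18 24 116 max z [-1.3  3.7  9. ]
scene 1 24 30 284 max z [ 0.8  9.7 12. ]
scene -1 24 30 37 max z [1.9 3.8 3.9]
scene 1 30 33 117 max z [1.  2.6 4.2]
scene 1 33 36 47 max z [-28.7  -7.9  -5.4]
scene -1 33 36 8 max z [-32.1 -32.1 -32.1]
scene 1 36 40 93 max z [-40.6 -38.9 -38.7]
scene -1 36 40 44 max z [-34.4 -32.2 -30.7]
scene 1 40 45 86 max z [-37.4 -33.2 -33. ]
scene -1 40 45 89 max z [-38.3 -35.3 -32.7]
scene 1 45 50 81 max z [-36.3 -33.9 -33. ]
scene -1 45 50 128 max z [-41.3 -38.  -36.7]
scene 1 50 60 165 max z [-48.  -43.4 -39.8]
scene -1 50 60 173 max z [-55.7 -48.  -42.3]
scene 1 60 70 127 max z [-73.9 -67.7 -63.7]
scene -1 60 70 35 max z [-75.7 -72.  -71.2]
```

Emit:
jog_arm(force=60, moves=[{"claw": 200, "offset": [0, 0, -0.012], "turn": 0}, {"claw": 200, "offset": [0, 0, -0.018], "turn": 0}, {"claw": 200, "offset": [0, -0.015, -0.005], "turn": 0}, {"claw": 200, "offset": [0, -0.03, 0], "turn": 0}, {"claw": 200, "offset": [0.001, -0.035, 0], "turn": 0}, {"claw": 200, "offset": [0.001, -0.03, 0], "turn": 0}, {"claw": 200, "offset": [0, -0.02, 0], "turn": 0}, {"claw": 200, "offset": [0, -0.01, 0], "turn": 0}, {"claw": 200, "offset": [0, 0, 0], "turn": 0}, {"claw": 200, "offset": [0, 0, 0], "turn": 0}])

```text
time_s: 21.1
tool_pos: [599.2, -192.8, 127.1]
eef_rot: [[0.175, 0.985, 0.001], [0.985, -0.175, -0.001], [-0.0, 0.002, -1.0]]
ft_force: [0.8, -1.1, -1.6]
width: 0.408
```

Run:
```python
from h import *
go(pan(20,-1.5,100),79.9); print(inpan(read_state()['tool_pos']))
im=get_image('wrist'); save(im,'wrist21.png'); tilt(im)
P=pts(im); r=P[...,:2]-O; px=r@EX; py=r@EY; z=P[...,2]
for side in [(22,37),(-37,-22)]:
  print(side)
  for b in np.arange(-24,24,1.5):
    k=(im['range_z']>0)&(py>side[0])&(py<side[1])&(px>=b)&(px<b+1.5)
    if k.sum()>3: print(b,k.sum(),np.percentile(z[k],[20,50,80]).round(1),end=' | ')
  print()
im=get_image('scene'); save(im,'scene21.png',(60,160,320,340),3)
```

```text
t 21.1 pos [ 599.17 -192.85  127.07] yaw 79.9 turn 0.0 offset mm [ 0.51 -1.56 27.07] F [ 0.81 -1.09 -1.55] T [-0.006 -0.     0.021] w 0.408 j [-0.397  0.177  1.798  0.     1.165 -1.791]
[ 21.52303852  -2.00612727 127.06888402]
nose plane: slope y 0.3882 x -0.0149 z0 -10.43 4846 yrange [-8.5 -7.6 31.2 32.6]
(22, 37)
-24.0 46 [1.1 1.8 2.2] | -22.5 56 [1.1 1.7 2.2] | -21.0 71 [ 1.2  2.  21.1] | -19.5 89 [ 1.5 20.5 21.8] | -18.0 45 [20.7 21.3 21.7] | -16.5 32 [21.2 21.7 22.1] | -15.0 32 [20.9 21.3 22.1] | -12.0 26 [8.2 8.5 9.1] | -10.5 25 [8.3 8.9 9.3] | -9.0 30 [8.4 9.  9.5] | -7.5 27 [8.6 9.1 9.9] | -6.0 23 [ 9.4 11.  12.1] | -4.5 26 [10.  11.4 12.1] | -3.0 18 [10.6 11.  12. ] | -1.5 18 [10.  11.3 12.1] | 0.0 16 [ 9.7 10.8 12. ] | 1.5 11 [8.2 8.4 9. ] | 3.0 386 [181.2 185.2 190.5] | 4.5 173 [179.1 184.3 190.8] | 6.0 45 [  8.6 156.9 159. ] | 7.5 373 [155.5 159.6 165.5] | 9.0 739 [148.5 161.4 166.9] | 10.5 64 [ 21.5 136.3 164.4] | 12.0 57 [ 21.5 161.7 164.9] | 13.5 927 [130.5 156.2 164.1] | 15.0 112 [166.1 166.9 167.6] | 16.5 102 [166.3 167.1 167.7] | 18.0 92 [166.3 166.8 167.7] | 19.5 1
[... 249 characters left out ...]
3 21.8] | -15.0 30 [20.8 21.3 22.2] | -12.0 22 [8.  8.6 9.2] | -10.5 24 [8.4 8.6 9.5] | -9.0 20 [8.5 8.9 9.3] | -7.5 26 [8.6 8.8 9.4] | -6.0 21 [8.4 9.  9.6] | -4.5 17 [8.7 9.1 9.4] | -3.0 18 [8.4 9.1 9.6] | -1.5 15 [ 8.2  9.  10. ] | 0.0 15 [8.5 9.1 9.6] | 1.5 14 [8.4 9.1 9.3] | 3.0 700 [182.1 187.4 194.5] | 4.5 305 [180.9 187.4 194.3] | 6.0 39 [  9.4 157.5 159.6] | 7.5 378 [156.3 159.6 166. ] | 9.0 963 [142.7 160.4 166.7] | 10.5 61 [ 22.  131.8 145. ] | 12.0 33 [ 21.1  22.1 163.6] | 13.5 805 [129.5 142.5 163.6] | 15.0 84 [166.2 166.9 167.5] | 16.5 77 [166.3 166.8 167.5] | 18.0 68 [166.6 167.1 167.6] | 19.5 64 [166.6 167.  167.4] | 21.0 69 [166.2 166.9 167.6] | 22.5 69 [166.3 167.1 167.6] |
```

View pics/wrist21.png

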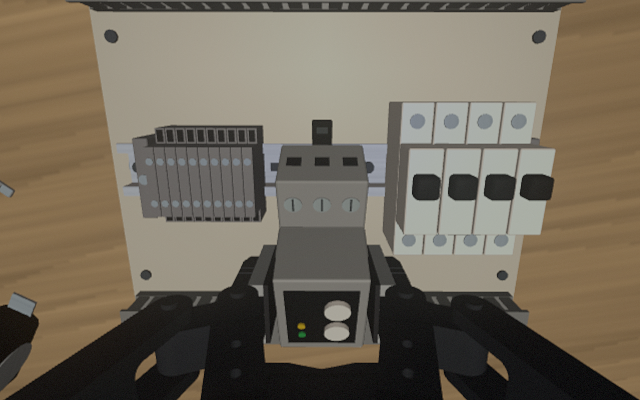

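View pics/scene21.png

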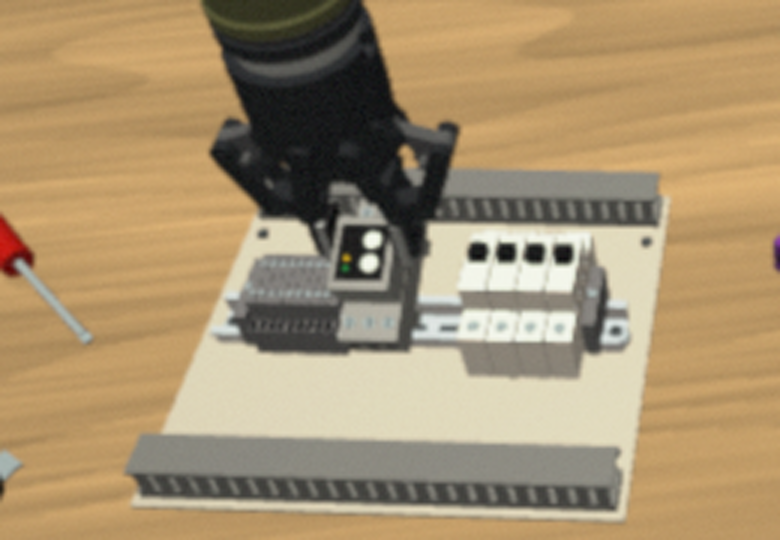

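Emit:
jog_arm(moves=[{"claw": 200, "offset": [0.0005, -0.003, 0.015], "turn": 0}, {"claw": 200, "offset": [0, 0, 0.017], "turn": 0}, {"claw": 200, "offset": [0, 0, 0.01], "turn": 0}, {"claw": 200, "offset": [0, 0, 0.004], "turn": 0}, {"claw": 200, "offset": [0, 0, 0], "turn": 0}, {"claw": 200, "offset": [0, 0, 0], "turn": 0}])

```text
time_s: 21.95
tool_pos: [595.9, -191.7, 81.0]
eef_rot: [[0.175, 0.985, 0.001], [0.985, -0.175, -0.001], [-0.0, 0.001, -1.0]]
ft_force: [-0.8, 0.8, -0.9]
width: 0.412
```

Run:
```python
from h import *
go(pan(18.4,-1.5,72),79.9); print(inpan(read_state()['tool_pos']))
im=get_image('wrist'); save(im,'wrist22.png'); tilt(im)
im=get_image('scene'); save(im,'scene22.png',(110,220,250,310),5)
```

```text
t 21.95 pos [ 595.87 -191.75   81.02] yaw 79.9 turn 0.0 offset mm [0.   0.31 9.02] F [-0.76  0.81 -0.86] T [-0.014  0.024  0.011] w 0.412 j [-0.397  0.223  1.831 -0.     1.087 -1.792]
[18.08155845 -1.49876321 81.02032568]
nose plane: slope y 0.3873 x -0.0171 z0 -10.0 4869 yrange [-8.7 -7.7 31.1 32.4]
```

View pics/wrist22.png

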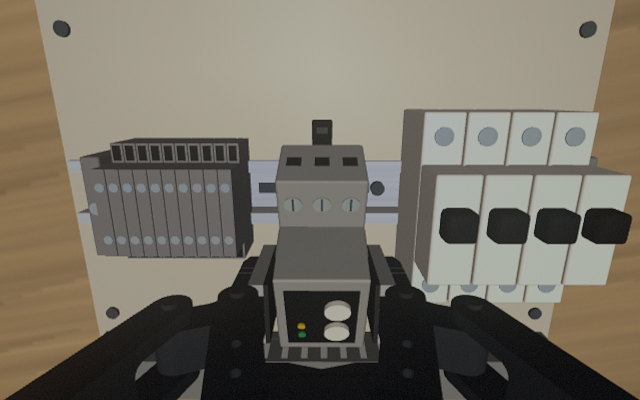

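View pics/scene22.png

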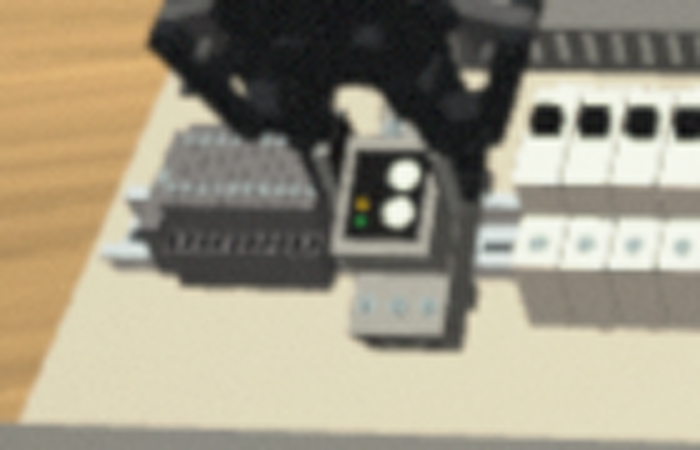

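Run:
```python
from h import *
im=get_image('wrist'); K=np.array(im['intrinsics']);E=np.array(im['extrinsics']);R=E[:3,:3];t=E[:3,3]
c=-R.T@t
def ray(u,v,z):
    d=R.T@np.linalg.inv(K)@[u,v,1]; return inpan(c+d*(z-c[2])/d[2]).round(2)
g=cv2.cvtColor(im['frame'],cv2.COLOR_RGB2GRAY)
for u in (258,265,272,378,385,390): print(u,[int(x) for x in g[150:232,u]][::2])
for v in (161,223): print(v,ray(385,v,22.5),ray(265,v,22.5))
save(im,'rail23.png',(240,140,410,240),4)
# holes
for u,v in [(61,28),(588,29),(112,313),(535,313)]: print(ray(u,v,3))
```

```text
258 [161, 161, 160, 160, 161, 130, 156, 155, 158, 155, 154, 153, 156, 154, 155, 156, 140, 147, 149, 148, 145, 147, 155, 154, 150, 152, 154, 153, 127, 82, 83, 104, 156, 154, 155, 153, 153, 154, 154, 154, 156]
265 [161, 160, 161, 160, 162, 131, 157, 155, 157, 154, 154, 153, 156, 155, 157, 157, 126, 62, 65, 65, 61, 109, 154, 155, 152, 152, 154, 154, 128, 82, 82, 103, 157, 155, 155, 152, 153, 156, 155, 156, 155]
272 [161, 161, 160, 160, 160, 132, 157, 155, 156, 154, 152, 153, 156, 154, 157, 157, 126, 64, 63, 64, 61, 89, 156, 155, 150, 152, 153, 152, 128, 82, 84, 105, 157, 155, 155, 153, 154, 156, 155, 155, 155]
378 [162, 164, 162, 163, 163, 138, 163, 162, 160, 158, 157, 159, 158, 158, 161, 152, 53, 67, 65, 66, 65, 65, 60, 146, 155, 153, 158, 156, 131, 87, 85, 93, 163, 160, 159, 156, 157, 158, 158, 156, 157]
385 [162, 162, 163, 163, 163, 136, 163, 163, 160, 158, 157, 159, 159, 157, 161, 160, 159, 163, 163, 164, 160, 161, 158, 157, 154, 154, 158, 159, 131, 87, 86, 93, 162, 161, 158, 156, 157, 158, 158, 157, 157]
390 [162, 163, 163, 162, 161, 137, 162, 163, 159, 158, 157, 158, 159, 157, 161, 160, 157, 162, 160, 158, 157, 159, 158, 157, 154, 154, 158, 157, 131, 87, 88, 94, 163, 162, 158, 157, 157, 158, 157, 157, 157]
161 [-19.59  33.02  22.5 ] [-19.57 -29.69  22.5 ]
223 [14.69 34.68 22.5 ] [ 14.73 -31.15  22.5 ]
[ -86.57 -136.81    3.  ]
[-86.08 139.49   3.  ]
[  83.93 -137.08    3.  ]
[ 83.72 139.25   3.  ]
```

View pics/rail23.png

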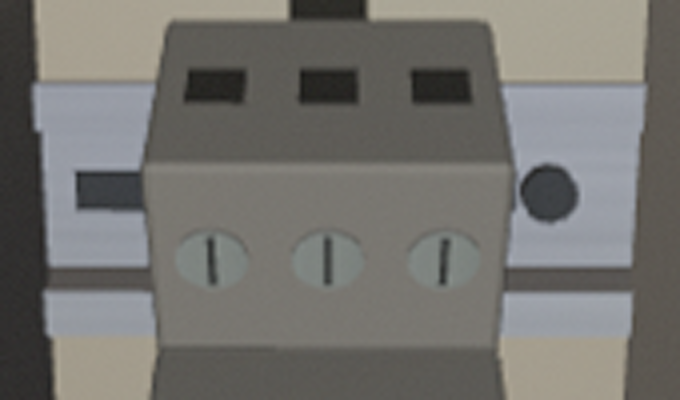

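Emit:
jog_arm(moves=[{"claw": 200, "offset": [0, 0, 0.003], "turn": 0}, {"claw": 200, "offset": [0, 0, 0.002], "turn": 0}, {"claw": 200, "offset": [0, 0, 0], "turn": 0}, {"claw": 200, "offset": [0, 0, 0], "turn": 0}])

```text
time_s: 22.6
tool_pos: [595.4, -191.5, 75.3]
eef_rot: [[0.175, 0.985, -0.0], [0.985, -0.175, 0.0], [0.0, -0.0, -1.0]]
ft_force: [-0.9, -0.6, -2.1]
width: 0.412
```

Emit:
jog_arm(moves=[{"claw": 200, "offset": [0, 0, 0.001], "turn": 0}, {"claw": 200, "offset": [0, 0, 0], "turn": 0}])

```text
time_s: 22.85
tool_pos: [595.3, -191.5, 74.3]
eef_rot: [[0.175, 0.985, -0.0], [0.985, -0.175, 0.0], [-0.0, -0.0, -1.0]]
ft_force: [-0.0, 0.8, -2.2]
width: 0.403
```

Emit:
jog_arm(moves=[{"claw": 200, "offset": [0, 0, 0.001], "turn": 0}, {"claw": 200, "offset": [0, 0, 0], "turn": 0}])

```text
time_s: 23.1
tool_pos: [595.4, -191.5, 73.4]
eef_rot: [[0.175, 0.985, 0.0], [0.985, -0.175, -0.0], [-0.0, 0.0, -1.0]]
ft_force: [-0.9, -0.7, -1.4]
width: 0.406
```

Emit:
jog_arm(moves=[{"claw": 200, "offset": [0, 0, 0.001], "turn": 0}, {"claw": 200, "offset": [0, 0, 0], "turn": 0}])

```text
time_s: 23.35
tool_pos: [595.9, -191.7, 73.0]
eef_rot: [[0.175, 0.985, 0.001], [0.985, -0.175, -0.0], [-0.0, 0.001, -1.0]]
ft_force: [0.7, -0.3, 1.1]
width: 0.411
```

Emit:
jog_arm(moves=[{"claw": 200, "offset": [0, -0.001, -0.0003], "turn": 0}, {"claw": 200, "offset": [0, -0.001, -0.0004], "turn": 0}, {"claw": 200, "offset": [0, -0.001, -0.0004], "turn": 0}, {"claw": 200, "offset": [0, 0, 0], "turn": 0}])

```text
time_s: 23.85
tool_pos: [593.0, -191.2, 74.0]
eef_rot: [[0.175, 0.984, 0.002], [0.984, -0.175, -0.001], [-0.0, 0.002, -1.0]]
ft_force: [3.7, -0.9, 2.2]
width: 0.41
```

Run:
```python
from h import *
go(pan(18.4,-1.5,72),79.9); print(inpan(read_state()['tool_pos']))
im=get_image('wrist'); tilt(im)
```

```text
t 23.85 pos [ 592.99 -191.25   74.05] yaw 79.9 turn -0.0 offset mm [0.01 3.23 2.06] F [ 3.66 -0.92  2.21] T [-0.171 -0.642  0.032] w 0.41 j [-0.398  0.225  1.841  0.     1.074 -1.793]
[15.16226488 -1.51126544 74.04968675]
nose plane: slope y 0.3831 x -0.0164 z0 -10.09 4848 yrange [-8.7 -7.7 31.  32.3]
```

Emit:
jog_arm(moves=[{"claw": 200, "offset": [0, -0.001, -0.0005], "turn": 0}, {"claw": 200, "offset": [0, -0.001, -0.0005], "turn": 0}, {"claw": 200, "offset": [0, -0.001, -0.0004], "turn": 0}, {"claw": 200, "offset": [0, 0, 0], "turn": 0}])

```text
time_s: 24.4
tool_pos: [589.8, -190.6, 75.3]
eef_rot: [[0.175, 0.985, 0.001], [0.985, -0.175, -0.0], [-0.0, 0.001, -1.0]]
ft_force: [4.0, -0.8, 2.9]
width: 0.404
```

Run:
```python
from h import *
go(pan(18.4,-1.5,72),79.9); print(inpan(read_state()['tool_pos']))
im=get_image('wrist'); tilt(im)
```

```text
t 24.4 pos [ 589.8  -190.62   75.29] yaw 79.9 turn 0.0 offset mm [-0.04  6.49  3.3 ] F [ 4.   -0.76  2.88] T [-0.124 -0.933  0.064] w 0.404 j [-0.399  0.217  1.848  0.     1.075 -1.794]
[11.90943288 -1.45517056 75.29276535]
nose plane: slope y 0.3813 x -0.0134 z0 -10.07 4842 yrange [-9.2 -7.7 30.9 32.1]
```

Emit:
jog_arm(moves=[{"claw": 200, "offset": [0, -0.001, -0.0004], "turn": 0}, {"claw": 200, "offset": [0, -0.001, -0.0004], "turn": 0}, {"claw": 200, "offset": [0, 0, 0], "turn": 0}])

```text
time_s: 24.82
tool_pos: [587.9, -190.3, 76.1]
eef_rot: [[0.175, 0.985, 0.001], [0.985, -0.175, -0.0], [-0.0, 0.001, -1.0]]
ft_force: [5.3, -1.2, 3.3]
width: 0.408
```

Emit:
jog_arm(moves=[{"claw": 200, "offset": [0, -0.001, -0.0004], "turn": 0}, {"claw": 200, "offset": [0, 0, 0], "turn": 0}])

```text
time_s: 25.08
tool_pos: [587.0, -190.1, 76.4]
eef_rot: [[0.175, 0.985, 0.001], [0.985, -0.175, -0.0], [-0.0, 0.001, -1.0]]
ft_force: [4.9, -0.9, 3.8]
width: 0.406
```

Run:
```python
from h import *
go(pan(18.4,-1.5,72),79.9); print(inpan(read_state()['tool_pos']))
im=get_image('wrist'); tilt(im)
```

```text
t 25.07 pos [ 586.96 -190.09   76.44] yaw 79.9 turn 0.0 offset mm [-0.07  9.37  4.45] F [ 4.94 -0.9   3.75] T [-0.219 -1.088 -0.005] w 0.406 j [-0.4    0.21   1.854  0.     1.076 -1.795]
[ 9.01959492 -1.42660521 76.43517565]
nose plane: slope y 0.3805 x -0.015 z0 -10.14 4853 yrange [-8.7 -7.7 30.8 32.2]
```

Emit:
jog_arm(moves=[{"claw": 200, "offset": [0, -0.001, -0.0003], "turn": 0}, {"claw": 200, "offset": [0, 0, 0], "turn": 0}])

```text
time_s: 25.38
tool_pos: [586.1, -190.0, 76.8]
eef_rot: [[0.175, 0.984, 0.002], [0.984, -0.175, -0.001], [-0.0, 0.002, -1.0]]
ft_force: [5.5, -1.2, 2.8]
width: 0.408
```

Emit:
jog_arm(moves=[{"claw": 200, "offset": [0, -0.001, -0.0003], "turn": 0}, {"claw": 200, "offset": [0, 0, 0], "turn": 0}])

```text
time_s: 25.62
tool_pos: [585.4, -189.8, 77.0]
eef_rot: [[0.175, 0.984, 0.003], [0.984, -0.175, -0.001], [-0.0, 0.003, -1.0]]
ft_force: [7.3, -1.0, 1.3]
width: 0.41
```

Run:
```python
from h import *
go(pan(18.4,-1.5,72),79.9); print(inpan(read_state()['tool_pos']))
im=get_image('wrist'); tilt(im); save(im,'wrist24.png')
im=get_image('scene'); save(im,'scene24.png',(110,220,250,310),5)
```

```text
t 25.62 pos [ 585.45 -189.83   76.98] yaw 79.9 turn -0.0 offset mm [-0.06 10.9   5.01] F [ 7.28 -1.    1.28] T [-0.285 -1.51  -0.013] w 0.41 j [-0.401  0.206  1.858  0.     1.075 -1.796]
[ 7.4876652  -1.43857981 76.98294547]
nose plane: slope y 0.3788 x -0.015 z0 -10.09 4827 yrange [-9.  -7.7 30.7 32. ]
```

View pics/scene24.png

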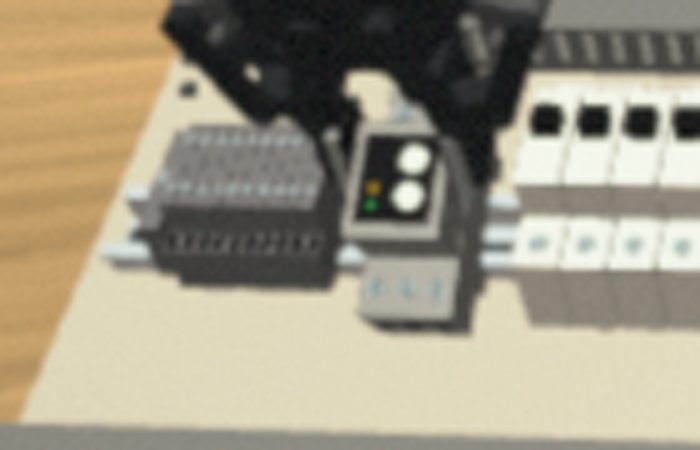

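View pics/wrist24.png

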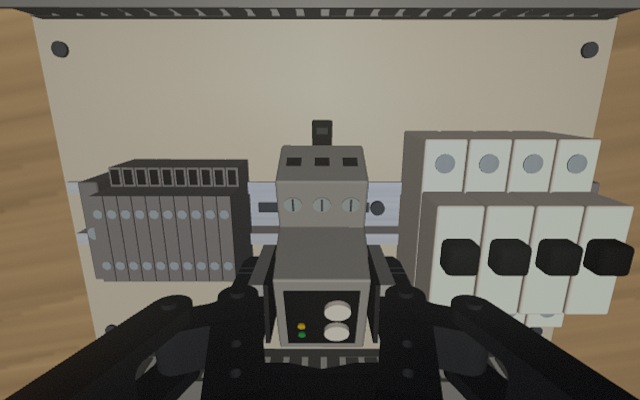

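Emit:
jog_arm(moves=[{"claw": 200, "offset": [0, -0.001, -0.0002], "turn": 0}, {"claw": 200, "offset": [0, 0, 0], "turn": 0}])

```text
time_s: 25.98
tool_pos: [585.1, -189.8, 77.0]
eef_rot: [[0.176, 0.984, 0.005], [0.984, -0.176, -0.001], [-0.0, 0.005, -1.0]]
ft_force: [9.9, -2.4, -1.3]
width: 0.413
```

Emit:
jog_arm(moves=[{"claw": 200, "offset": [0, 0, -0.001], "turn": 0}, {"claw": 200, "offset": [0, 0, -0.001], "turn": 0}, {"claw": 200, "offset": [0, 0, 0], "turn": 0}])

```text
time_s: 26.35
tool_pos: [584.8, -189.7, 77.1]
eef_rot: [[0.176, 0.984, 0.005], [0.984, -0.176, -0.001], [-0.0, 0.005, -1.0]]
ft_force: [13.3, -2.5, -9.6]
width: 0.406
```

Run:
```python
from h import *
go(pan(18.4,-1.5,72),79.9); print(inpan(read_state()['tool_pos']))
im=get_image('wrist'); tilt(im)
```

```text
t 26.35 pos [ 584.84 -189.73   77.15] yaw 79.88 turn -0.02 offset mm [-0.05 11.5   5.2 ] F [13.31 -2.53 -9.59] T [-0.729 -2.761 -0.034] w 0.406 j [-4.010e-01  2.030e-01  1.861e+00  1.000e-03  1.073e+00 -1.796e+00]
[ 6.87359447 -1.44453424 77.14565906]
nose plane: slope y 0.3732 x -0.0155 z0 -10.05 4842 yrange [-9.  -7.7 30.6 32. ]
```

Emit:
jog_arm(force=20, moves=[{"claw": 200, "offset": [0, 0.0005, 0.001], "turn": 0}, {"claw": 200, "offset": [0, 0.0005, 0.001], "turn": 0}, {"claw": 200, "offset": [0, -0.0015, 0.0004], "turn": 0}, {"claw": 200, "offset": [0, -0.0015, 0.0004], "turn": 0}, {"claw": 200, "offset": [0, -0.0015, 0.0004], "turn": 0}, {"claw": 200, "offset": [0, 0, 0], "turn": 0}])

```text
time_s: 27.15
tool_pos: [582.6, -189.3, 76.7]
eef_rot: [[0.176, 0.984, 0.007], [0.984, -0.176, -0.002], [-0.0, 0.007, -1.0]]
ft_force: [10.4, -1.9, 0.0]
width: 0.408
```

Run:
```python
from h import *
go(pan(18.4,-1.5,72),79.9); print(inpan(read_state()['tool_pos']))
im=get_image('wrist'); tilt(im)
```

```text
t 27.15 pos [ 582.58 -189.3    76.66] yaw 79.88 turn -0.02 offset mm [-0.08 13.8   4.76] F [10.38 -1.86  0.  ] T [-2.700e-01 -2.272e+00 -2.000e-03] w 0.408 j [-4.020e-01  1.980e-01  1.868e+00  1.000e-03  1.069e+00 -1.797e+00]
[ 4.5715908  -1.42029571 76.66469027]
nose plane: slope y 0.331 x -0.0183 z0 -10.07 4878 yrange [-9.1 -7.8 28.9 30.4]
```

Emit:
jog_arm(moves=[{"claw": 200, "offset": [0, -0.0015, 0.0004], "turn": 0}, {"claw": 200, "offset": [0, -0.0015, 0.0004], "turn": 0}, {"claw": 200, "offset": [0, -0.0015, 0.0005], "turn": 0}, {"claw": 200, "offset": [0, -0.0015, 0.0005], "turn": 0}, {"claw": 200, "offset": [0, 0, 0], "turn": 0}])

```text
time_s: 27.82
tool_pos: [577.1, -188.3, 75.6]
eef_rot: [[0.176, 0.984, 0.008], [0.984, -0.176, -0.002], [-0.0, 0.008, -1.0]]
ft_force: [9.5, -0.4, 2.7]
width: 0.408
```

Run:
```python
from h import *
go(pan(18.4,-1.5,72),79.9); print(inpan(read_state()['tool_pos']))
im=get_image('wrist'); tilt(im)
im=get_image('scene'); save(im,'scene25.png',(110,220,250,310),5)
```

```text
t 27.82 pos [ 577.1  -188.3    75.59] yaw 79.88 turn -0.02 offset mm [-0.1  19.37  3.74] F [ 9.47 -0.44  2.74] T [-0.188 -2.199  0.046] w 0.408 j [-0.404  0.188  1.882  0.002  1.064 -1.799]
[-1.00043636 -1.39832823 75.58704443]
nose plane: slope y 0.2348 x -0.0201 z0 -10.18 4938 yrange [-8.6 -7.5 26.  27.7]
```

View pics/scene25.png

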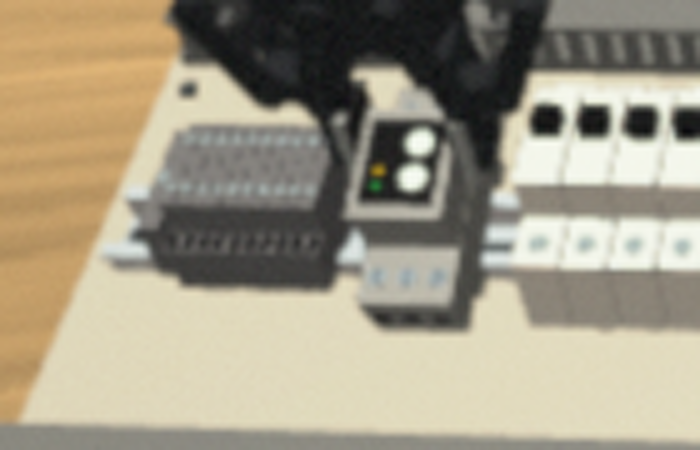

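Emit:
jog_arm(moves=[{"claw": 200, "offset": [0, -0.0013, 0.0006], "turn": 0}, {"claw": 200, "offset": [0, -0.0013, 0.0006], "turn": 0}, {"claw": 200, "offset": [0, -0.0013, 0.0006], "turn": 0}, {"claw": 200, "offset": [0, -0.0013, 0.0006], "turn": 0}, {"claw": 200, "offset": [0, 0, 0], "turn": 0}])

```text
time_s: 28.55
tool_pos: [572.1, -187.5, 74.1]
eef_rot: [[0.176, 0.984, 0.008], [0.984, -0.176, -0.002], [-0.0, 0.008, -1.0]]
ft_force: [8.6, -0.4, 6.3]
width: 0.409
```

Run:
```python
from h import *
go(pan(18.4,-1.5,72),79.9); print(inpan(read_state()['tool_pos']))
im=get_image('wrist'); tilt(im)
```

```text
t 28.55 pos [ 572.12 -187.49   74.1 ] yaw 79.88 turn -0.02 offset mm [-0.03 24.43  2.29] F [ 8.61 -0.39  6.28] T [-0.054 -1.857  0.081] w 0.409 j [-0.406  0.18   1.894  0.002  1.06  -1.801]
[-6.04833349 -1.47290133 74.0985885 ]
nose plane: slope y 0.1544 x -0.0177 z0 -10.41 4954 yrange [-8.5 -7.4 23.8 25.3]
```

Emit:
jog_arm(moves=[{"claw": 200, "offset": [0, -0.0012, 0.0008], "turn": 0}, {"claw": 200, "offset": [0, -0.0012, 0.0009], "turn": 0}, {"claw": 200, "offset": [0, -0.0012, 0.001], "turn": 0}, {"claw": 200, "offset": [0, 0, 0], "turn": 0}])

```text
time_s: 29.1
tool_pos: [571.1, -187.3, 73.7]
eef_rot: [[0.176, 0.984, 0.014], [0.984, -0.176, -0.003], [-0.001, 0.014, -1.0]]
ft_force: [11.3, 0.5, 11.4]
width: 0.414
```

Run:
```python
from h import *
go(pan(18.4,-1.5,72),79.9); print(inpan(read_state()['tool_pos']))
im=get_image('wrist'); tilt(im); save(im,'wrist26.png')
im=get_image('scene'); save(im,'scene26.png',(110,220,250,310),5)
```

```text
t 29.1 pos [ 571.07 -187.32   73.71] yaw 79.87 turn -0.03 offset mm [-1.000e-02  2.548e+01  2.070e+00] F [11.28  0.53 11.43] T [ 0.103 -2.402  0.031] w 0.414 j [-0.407  0.175  1.9    0.003  1.052 -1.803]
[-7.10792901 -1.49250123 73.7095018 ]
nose plane: slope y 0.1449 x -0.0188 z0 -10.44 4941 yrange [-8.6 -7.3 23.5 25.1]
```

View pics/wrist26.png

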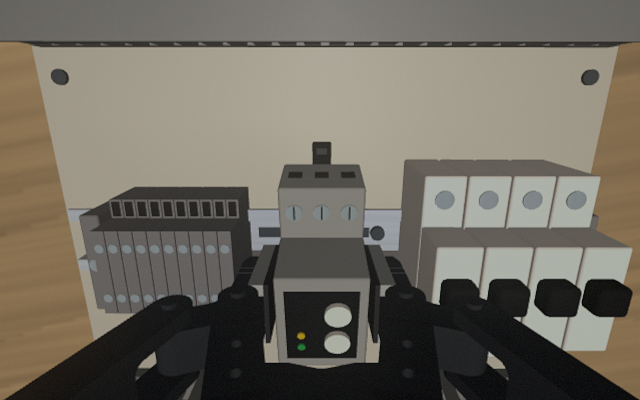

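Emit:
jog_arm(moves=[{"claw": 200, "offset": [0, 0, 0.001], "turn": 0}, {"claw": 200, "offset": [0, 0, 0.001], "turn": 0}, {"claw": 200, "offset": [0, 0, 0.001], "turn": 0}, {"claw": 200, "offset": [0, 0, 0], "turn": 0}])

```text
time_s: 29.7
tool_pos: [571.3, -187.4, 73.6]
eef_rot: [[0.176, 0.984, 0.013], [0.984, -0.176, -0.003], [-0.001, 0.013, -1.0]]
ft_force: [3.4, 2.9, 25.7]
width: 0.406
```

Run:
```python
from h import *
go(pan(18.4,-1.5,72),79.9); print(inpan(read_state()['tool_pos']))
im=get_image('wrist'); tilt(im)
```

```text
t 29.7 pos [ 571.29 -187.4    73.6 ] yaw 79.88 turn -0.02 offset mm [ 0.03 25.25  1.94] F [ 3.38  2.94 25.72] T [ 0.746 -1.11   0.068] w 0.406 j [-0.407  0.176  1.899  0.003  1.053 -1.803]
[-6.87479098 -1.52844135 73.60180359]
nose plane: slope y 0.1475 x -0.017 z0 -10.46 4907 yrange [-8.2 -7.3 23.6 25. ]
```

Emit:
jog_arm(moves=[{"claw": 200, "offset": [0, 0.001, -0.001], "turn": 0}, {"claw": 200, "offset": [0, 0.001, -0.001], "turn": 0}, {"claw": 200, "offset": [0, 0.0005, -0.001], "turn": 0}, {"claw": 200, "offset": [0, 0, 0], "turn": 0}])

```text
time_s: 30.25
tool_pos: [571.6, -187.4, 73.8]
eef_rot: [[0.176, 0.984, 0.008], [0.984, -0.176, -0.002], [-0.001, 0.008, -1.0]]
ft_force: [2.6, 1.7, 17.9]
width: 0.413
```

Run:
```python
from h import *
go(pan(18.4,-1.5,72),79.9); print(inpan(read_state()['tool_pos']))
im=get_image('wrist'); tilt(im)
```

```text
t 30.25 pos [ 571.57 -187.44   73.75] yaw 79.89 turn -0.01 offset mm [2.000e-02 2.498e+01 1.960e+00] F [ 2.61  1.69 17.86] T [ 0.32  -1.061 -0.017] w 0.413 j [-0.407  0.179  1.896  0.002  1.059 -1.802]
[-6.59793329 -1.51594773 73.75023625]
nose plane: slope y 0.1478 x -0.0169 z0 -10.44 4926 yrange [-8.6 -7.3 23.6 25.1]
```

Emit:
jog_arm(moves=[{"claw": 200, "offset": [0, 0, -0.001], "turn": 0}, {"claw": 200, "offset": [0, 0, -0.001], "turn": 0}, {"claw": 200, "offset": [0, 0, -0.001], "turn": 0}, {"claw": 200, "offset": [0, 0, 0], "turn": 0}])

```text
time_s: 30.8
tool_pos: [571.3, -187.4, 73.9]
eef_rot: [[0.176, 0.984, 0.009], [0.984, -0.176, -0.002], [-0.001, 0.009, -1.0]]
ft_force: [10.5, -0.8, 3.2]
width: 0.411
```

Emit:
jog_arm(moves=[{"claw": 200, "offset": [0, 0.001, 0], "turn": 0}, {"claw": 200, "offset": [0, 0.0005, 0], "turn": 0}, {"claw": 145, "offset": [0, 0, 0], "turn": 0}, {"claw": 139, "offset": [0, 0, 0], "turn": 0}, {"claw": 133, "offset": [0, 0, 0], "turn": 0}, {"claw": 133, "offset": [0, 0, 0], "turn": 0}, {"claw": 133, "offset": [0, 0, 0], "turn": 0}])

```text
time_s: 31.68
tool_pos: [569.2, -186.9, 71.5]
eef_rot: [[0.175, 0.985, -0.001], [0.985, -0.175, 0.0], [0.0, -0.001, -1.0]]
ft_force: [0.8, -0.4, -0.1]
width: 0.479
```

Run:
```python
from h import *
go(pan(18.4,-1.5,72),79.9); print(inpan(read_state()['tool_pos']))
im=get_image('wrist'); tilt(im); save(im,'wrist27.png')
im=get_image('scene'); save(im,'scene27.png',(110,220,250,310),5)
```

```text
t 31.68 pos [ 569.23 -186.86   71.52] yaw 79.9 turn 0.0 offset mm [-0.14 27.4  -0.5 ] F [ 0.79 -0.4  -0.08] T [ 0.005 -0.102 -0.009] w 0.479 j [-0.407  0.182  1.897 -0.     1.064 -1.801]
[-8.99975826 -1.3635367  71.51820473]
nose plane: slope y 0.0733 x -0.0211 z0 -12.49 5003 yrange [-6.8 -5.6 20.9 22.4]
```

View pics/wrist27.png

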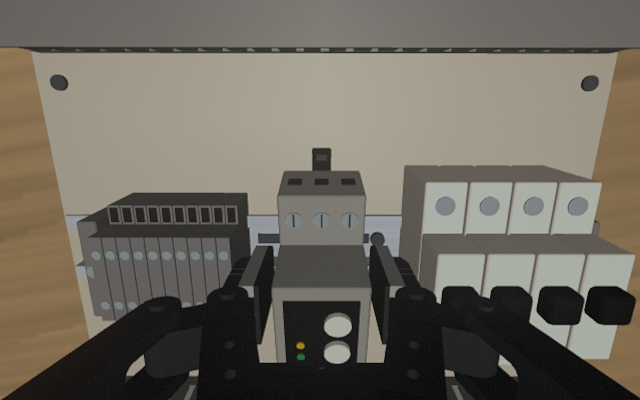

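View pics/scene27.png

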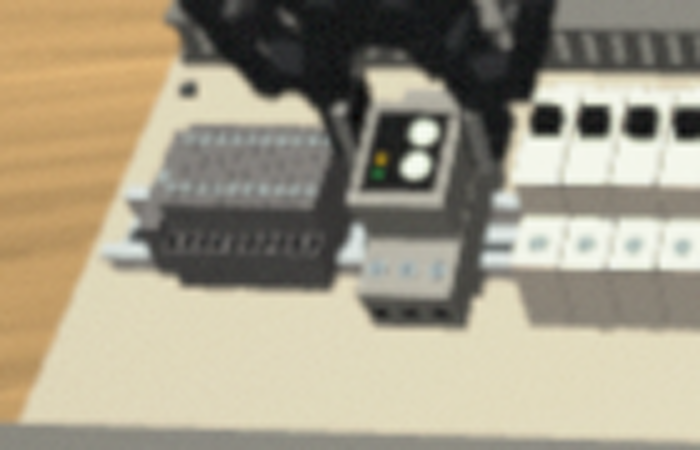

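Emit:
jog_arm(moves=[{"claw": 133, "offset": [0, 0, -0.004], "turn": 0}, {"claw": 133, "offset": [0, 0, -0.012], "turn": 0}, {"claw": 133, "offset": [0, 0, -0.02], "turn": 0}, {"claw": 180, "offset": [0, -0.008, -0.006], "turn": 0}, {"claw": 255, "offset": [0, -0.016, 0], "turn": 0}, {"claw": 255, "offset": [0, -0.0075, 0], "turn": 0}, {"claw": 255, "offset": [0, 0, 0], "turn": 0}, {"claw": 255, "offset": [0, 0, 0], "turn": 0}])

```text
time_s: 32.78
tool_pos: [538.3, -181.4, 113.4]
eef_rot: [[0.175, 0.984, -0.0], [0.984, -0.175, 0.0], [0.0, -0.0, -1.0]]
ft_force: [0.5, 0.4, 0.2]
width: 0.003
```

Run:
```python
from h import *
go(pan(-40.5,-1.5,72),79.9); print(inpan(read_state()['tool_pos']))
im=get_image('wrist'); save(im,'wrist28.png')
P=pts(im); r=P[...,:2]-O; px=r@EX; py=r@EY; z=P[...,2]
im=get_image('scene'); save(im,'scene28.png',(110,220,250,310),5)
P=pts(im); r=P[...,:2]-O; px=r@EX; py=r@EY; z=P[...,2]
for b in range(-60,60,4):
  k=(abs(py+1.5)<12)&(px>=b)&(px<b+4)&(z<90)
  if k.sum()>3: print(b,k.sum(),np.percentile(z[k],[10,50,90]).round(1),end=' | ')
```

```text
t 32.77 pos [ 538.28 -181.36  113.38] yaw 79.9 turn -0.0 offset mm [-0.13 -0.05 41.38] F [0.53 0.37 0.23] T [-0.046  0.025 -0.006] w 0.003 j [-0.42   0.064  1.947  0.     1.131 -1.814]
[-40.4330137   -1.37770277 113.3789066 ]
-40 20 [60.2 61.1 62.5] | -36 14 [59.6 60.7 62.3] | -16 4 [83.1 84.2 86.1] | -12 20 [84.1 85.6 88. ] | -8 23 [84.  85.8 87.1] | -4 21 [84.4 85.1 86.4] | 0 20 [84.3 85.  86.7] | 4 24 [82.3 83.9 86.6] | 8 24 [82.4 83.6 84.8] | 12 23 [81.  82.3 84.8] | 16 28 [80.1 82.5 84.2] | 20 30 [79.4 80.5 82.8] | 24 75 [49.3 58.7 79.8] | 28 92 [49.  70.  78.4] | 32 44 [ 1.7 48.1 51.9] | 36 49 [ 1.1  5.1 49. ] | 40 55 [ 2.4 44.5 48.6] | 44 114 [ 2.6 34.3 46.4] | 48 29 [ 0.9  3.6 45.4] | 52 19 [1.6 3.7 4.3] | 56 27 [0.5 2.4 3.7] |
```

View pics/wrist28.png

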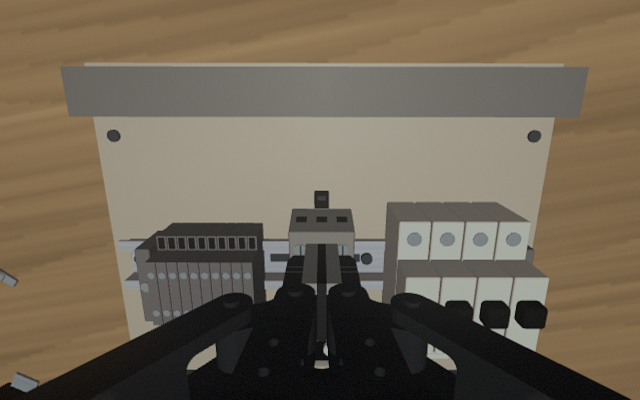

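View pics/scene28.png

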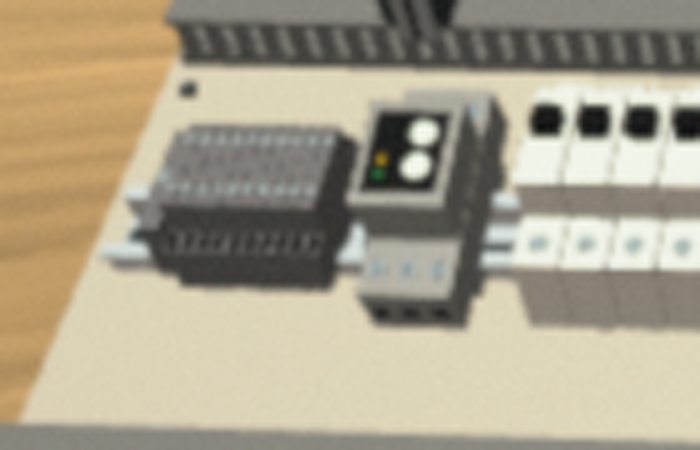

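Emit:
jog_arm(moves=[{"claw": 255, "offset": [0, 0, 0.01], "turn": 0}, {"claw": 255, "offset": [0, 0, 0.015], "turn": 0}, {"claw": 255, "offset": [0, 0, 0.008], "turn": 0}, {"claw": 255, "offset": [0, 0, 0.002], "turn": 0}, {"claw": 255, "offset": [0, 0, 0], "turn": 0}])

```text
time_s: 33.5
tool_pos: [538.5, -181.4, 78.5]
eef_rot: [[0.175, 0.985, -0.0], [0.985, -0.175, 0.0], [0.0, -0.0, -1.0]]
ft_force: [0.8, -0.6, 0.2]
width: -0.001
```

Emit:
jog_arm(moves=[{"claw": 255, "offset": [0, 0, 0.002], "turn": 0}, {"claw": 255, "offset": [0, 0, 0.002], "turn": 0}, {"claw": 255, "offset": [0, 0, 0], "turn": 0}])

```text
time_s: 33.88
tool_pos: [538.6, -181.5, 75.4]
eef_rot: [[0.175, 0.985, 0.0], [0.985, -0.175, -0.0], [-0.0, 0.0, -1.0]]
ft_force: [-2.7, 0.0, 4.9]
width: -0.002
```

Emit:
jog_arm(moves=[{"claw": 255, "offset": [0, 0, 0.001], "turn": 0}, {"claw": 255, "offset": [0, 0, 0.001], "turn": 0}, {"claw": 255, "offset": [0, 0, 0], "turn": 0}])

```text
time_s: 34.25
tool_pos: [538.2, -181.5, 74.0]
eef_rot: [[0.175, 0.985, -0.001], [0.985, -0.175, -0.0], [-0.0, -0.001, -1.0]]
ft_force: [-5.0, 0.5, 9.8]
width: 0.0
```

Emit:
jog_arm(moves=[{"claw": 255, "offset": [0, -0.0015, 0.0005], "turn": 0}, {"claw": 255, "offset": [0, -0.0008, 0.001], "turn": 0}, {"claw": 255, "offset": [0, -0.0007, 0.001], "turn": 0}, {"claw": 255, "offset": [0, 0, 0], "turn": 0}])

```text
time_s: 34.75
tool_pos: [536.0, -181.2, 71.7]
eef_rot: [[0.175, 0.985, 0.001], [0.985, -0.175, -0.001], [-0.0, 0.001, -1.0]]
ft_force: [-4.0, 0.4, 7.9]
width: -0.002
```

Emit:
jog_arm(moves=[{"claw": 255, "offset": [0, -0.0006, 0.001], "turn": 0}, {"claw": 255, "offset": [0, -0.0006, 0.001], "turn": 0}, {"claw": 255, "offset": [0, -0.0006, 0.001], "turn": 0}, {"claw": 255, "offset": [0, 0, 0], "turn": 0}])

```text
time_s: 35.25
tool_pos: [533.4, -180.4, 66.6]
eef_rot: [[0.175, 0.985, -0.001], [0.985, -0.175, 0.0], [0.0, -0.001, -1.0]]
ft_force: [0.7, 0.7, -0.1]
width: -0.002
```

Emit:
jog_arm(moves=[{"claw": 255, "offset": [0, 0, 0.001], "turn": 0}, {"claw": 255, "offset": [0, 0, 0.001], "turn": 0}, {"claw": 255, "offset": [0, 0, 0], "turn": 0}])

```text
time_s: 35.62
tool_pos: [533.7, -180.6, 65.7]
eef_rot: [[0.175, 0.985, -0.0], [0.985, -0.175, 0.0], [0.0, -0.0, -1.0]]
ft_force: [-3.3, 0.6, 4.5]
width: 0.001
```

Run:
```python
from h import *
go(pan(-40.5,-1.5,72),79.9); print(inpan(read_state()['tool_pos']))
im=get_image('scene'); save(im,'scene29.png',(110,220,250,310),5)
P=pts(im); r=P[...,:2]-O; px=r@EX; py=r@EY; z=P[...,2]
for b in range(-60,60,4):
  k=(abs(py+1.5)<12)&(px>=b)&(px<b+4)&(z<90)
  if k.sum()>3: print(b,k.sum(),np.percentile(z[k],[10,50,90]).round(1),end=' | ')
```

```text
t 35.62 pos [ 533.72 -180.57   65.69] yaw 79.91 turn 0.01 offset mm [-0.1   4.56 -6.31] F [-3.28  0.58  4.52] T [ 0.117  0.433 -0.044] w 0.001 j [-0.421  0.117  1.982 -0.     1.044 -1.816]
[-45.06454318  -1.40043524  65.68757526]
-40 39 [66.  74.7 83. ] | -36 61 [68.7 78.3 88.6] | -24 11 [79.2 80.  81.2] | -20 17 [80.  80.9 81.8] | -16 20 [79.4 81.2 82.7] | -12 17 [80.3 82.1 82.7] | -8 21 [80.4 81.3 83.6] | -4 23 [79.3 81.2 82.8] | 0 19 [80.7 81.7 82.9] | 4 17 [79.8 81.5 82.8] | 8 24 [80.1 81.8 83.5] | 12 26 [79.2 81.2 82.8] | 16 22 [78.7 80.6 82. ] | 20 142 [53.  65.8 79.3] | 24 23 [49.6 51.3 53.3] | 28 32 [ 1.8 51.2 53.7] | 32 46 [ 1.4  4.9 53.1] | 36 45 [ 1.9 49.9 52.4] | 40 81 [ 3.4 34.2 51.6] | 44 98 [ 2.2 35.2 48.4] | 48 20 [0.7 2.1 4. ] | 52 24 [0.  1.8 5. ] | 56 23 [1.4 2.6 4.5] |
```

View pics/scene29.png

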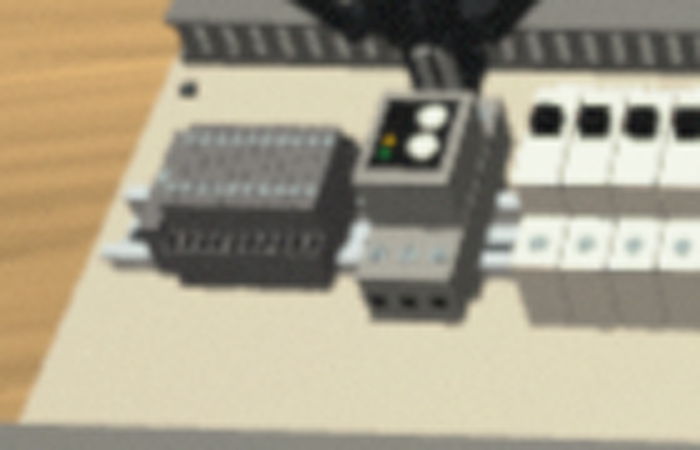

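Emit:
jog_arm(moves=[{"claw": 255, "offset": [0, 0, 0.001], "turn": 0}, {"claw": 255, "offset": [0, 0, 0.001], "turn": 0}, {"claw": 255, "offset": [0, 0, 0.001], "turn": 0}, {"claw": 255, "offset": [0, 0, 0], "turn": 0}])

```text
time_s: 36.17
tool_pos: [532.8, -180.5, 64.5]
eef_rot: [[0.175, 0.985, -0.004], [0.985, -0.175, 0.001], [0.0, -0.004, -1.0]]
ft_force: [-12.7, 3.8, 18.8]
width: 0.002
```

Emit:
jog_arm(moves=[{"claw": 255, "offset": [0, 0, -0.006], "turn": 0}, {"claw": 255, "offset": [0, 0, -0.015], "turn": 0}, {"claw": 255, "offset": [0, 0, -0.03], "turn": 0}, {"claw": 255, "offset": [0, -0.02, -0.04], "turn": 0}, {"claw": 255, "offset": [0, -0.04, -0.03], "turn": 0}, {"claw": 255, "offset": [0, -0.03, -0.01], "turn": 0}, {"claw": 255, "offset": [0, 0, 0], "turn": 0}, {"claw": 255, "offset": [0, 0, 0], "turn": 0}])

```text
time_s: 37.17
tool_pos: [445.5, -164.9, 193.4]
eef_rot: [[0.175, 0.984, 0.001], [0.984, -0.175, -0.0], [-0.0, 0.001, -1.0]]
ft_force: [0.3, -0.0, 0.1]
width: -0.001
```

Run:
```python
from h import *
go(pan(-40.5,-1.5,72),79.9); print(inpan(read_state()['tool_pos']))
for n in ('scene','top','wrist'):
    im=get_image(n); save(im,n+'30.png')
    if n=='scene': save(im,'scene30c.png',(110,220,250,310),5)
    if n=='top': save(im,'top30c.png',(350,50,550,230),4)
    P=pts(im); r=P[...,:2]-O; px=r@EX; py=r@EY; z=P[...,2]
    k=(abs(px+2)<30)&(abs(py+1.5)<25)&(abs(z-80)<5); q=np.c_[px[k],py[k],z[k]]
    if len(q)<20: print(n,len(q)); continue
    for _ in range(5):
        A=np.c_[q[:,:2],np.ones(len(q))]; c=np.linalg.lstsq(A,q[:,2],rcond=None)[0]; e=q[:,2]-A@c; q=q[abs(e)<max(2.2*e.std(),1)]
    print(n,len(q),'plane slopes px,py',c[:2].round(4),'z',np.median(q[:,2]).round(2),'rect in panel',cv2.minAreaRect(q[:,:2].astype(np.float32)))
```

```text
t 37.17 pos [ 445.52 -164.9   193.39] yaw 79.9 turn -0.0 offset mm [-5.0000e-02  9.4040e+01  1.2147e+02] F [ 0.31 -0.01  0.09] T [-0.01  -0.027 -0.022] w -0.001 j [-0.468 -0.238  2.085  0.     1.294 -1.862]
[-134.64459902   -1.43920222  193.39081042]
scene 353 plane slopes px,py [-0.0007  0.003 ] z 80.69 rect in panel ((0.41373443603515625, 0.7221965789794922), (36.984622955322266, 46.03202819824219), 88.80885314941406)
top 516 plane slopes px,py [0.0043 0.0072] z 80.18 rect in panel ((-0.14861679077148438, -1.343313217163086), (36.24523162841797, 46.36690139770508), 89.32142639160156)
wrist 284 plane slopes px,py [0.0103 0.0762] z 79.83 rect in panel ((-9.255512237548828, 0.1365804672241211), (10.38405704498291, 24.678232192993164), 89.89679718017578)
```

View pics/scene30c.png

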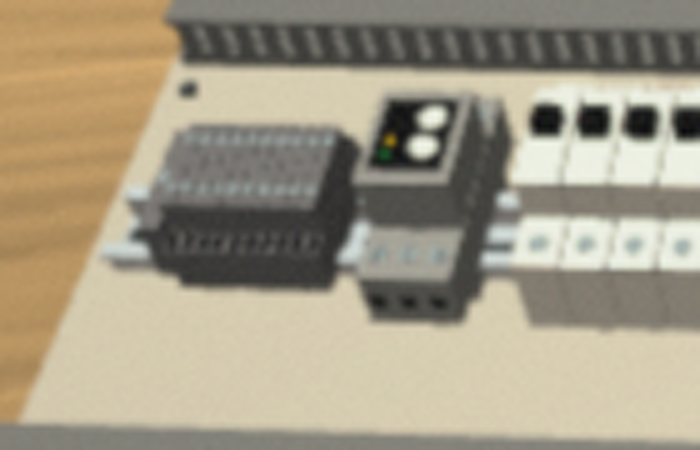

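View pics/top30c.png

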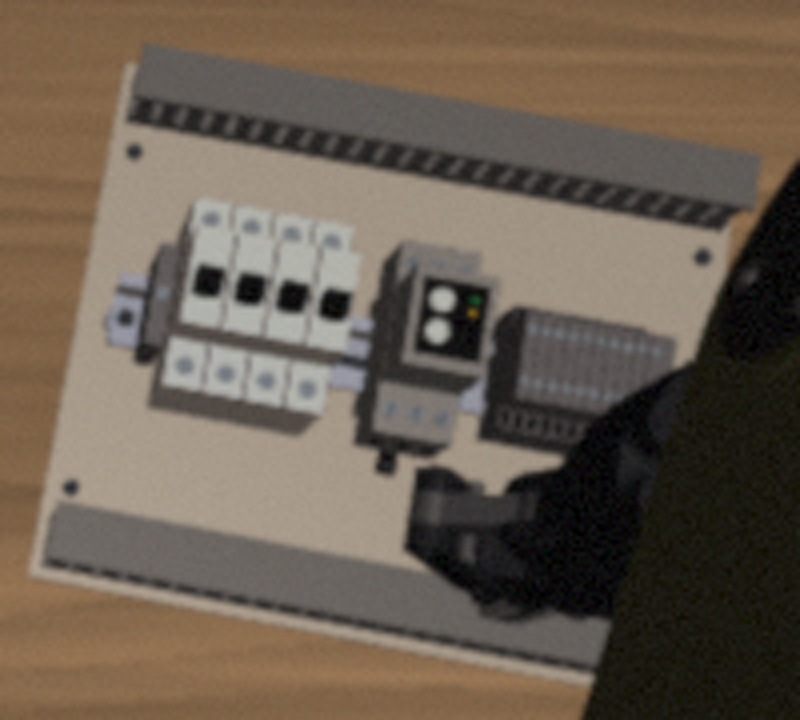

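View pics/wrist30.png

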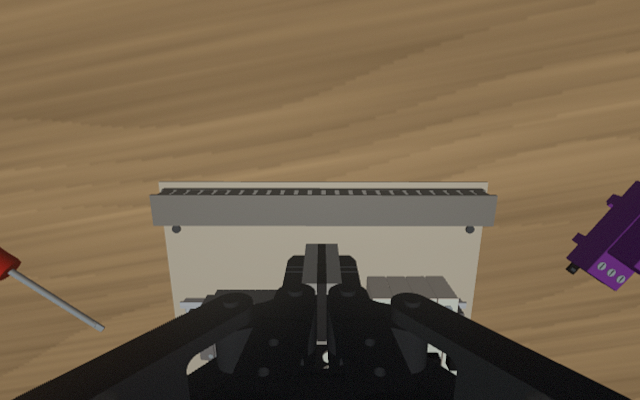

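```bash
python3 -c "
from h import *
print(finish_job())"
```

```text
the job is handed in; nothing more can be done
None
```

The grey relay module is mounted on the rail between the switch modules and the terminal blocks, hooked under the far edge and snapped under the near one. I handed the job in at about 37 s.

**How it went**
- **Tilting:** the jog interface cannot tilt the tool. I gripped the nose across its width instead of lengthways as you asked, and tilted the module to about 0.37 rad by pressing its foot end lightly on the far duct. I had to repeat part of this: the module caught on the duct once and lost its tilt. The highest force there was about 20 N.
- **Hooking:** I felt for the rail with the recess floor and slid the lip under the far flange until the wall butted. A trial lift of 2 mm moved it only 0.1 mm, so the lip was caught.
- **Tilting down:** I tilted it in the grip to about 0.14 rad. There the grip's friction blocked it, and the press reached about 26 N without moving it.
- **Snapping:** I let go with it hooked and pressed the foot-end shoulder with closed fingers. The foot snapped at about 8–10 N, and I pressed once more to about 19 N to seat it. So the first release came before the snap, not after it.

**Last checks with the arm clear**
- **Flat:** the nose-top slopes are at most 0.007 rad in the scene and top views.
- **Height:** its top is at about 81 mm after correcting for the camera's 1 mm offset, which matches the floor lying on the rail face.
- **Square:** it lines up with the panel to about 1°.
- **Neighbours:** the switch modules, terminal blocks and ducts look unmoved.
- **Disagreement:** the wrist view gave a cross slope of 0.076, but the gripper covered most of the module there, so I did not rely on it.
- **Not tested:** I did not pull on the mounted module or see the foot's catch directly.

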